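# Change the boards in a phone-board test jig and clamp it

## Task

Clear the tested phone boards out of the jig's tray and lay them flat, side by side, on the black rubber pad; then slide every waiting board from the bench fully home into a bay of its own in the pulled-out tray (any bay, either way round, either face up). When all are in, push the tray fully in under the press head, and only then press the lever down until it catches and stays down by itself. Don't knock over the bottles or the jar.

Things in the scene. Friction and masses are not known exactly. Their poses are not given: they have to be found in the camera images.
- new0: phone main board in a flat aluminium carrier frame, a plain rectangular slab 96 (its x) x 46 (its y) x 8 mm (z), 70 g, green board with chips in the frame; origin at the centre of the slab. The same on both faces and either way round. This one waits to be tested: at the start it lies flat on the bench beside the jig (two or three of new0..new2 are there, the others absent).
- new1: phone main board in a flat aluminium carrier frame, a plain rectangular slab 96 (its x) x 46 (its y) x 8 mm (z), 70 g, green board with chips in the frame; origin at the centre of the slab. The same on both faces and either way round. This one waits to be tested: at the start it lies flat on the bench beside the jig (two or three of new0..new2 are there, the others absent).
- new2: phone main board in a flat aluminium carrier frame, a plain rectangular slab 96 (its x) x 46 (its y) x 8 mm (z), 70 g, green board with chips in the frame; origin at the centre of the slab. The same on both faces and either way round. This one waits to be tested: at the start it lies flat on the bench beside the jig (two or three of new0..new2 are there, the others absent).
- old0: phone main board in a flat aluminium carrier frame, a plain rectangular slab 96 (its x) x 46 (its y) x 8 mm (z), 70 g, green board with chips in the frame; origin at the centre of the slab. The same on both faces and either way round. This one has been tested: at the start it sits in one of the jig tray's bays (one or two of old0..old2 are there, the others absent).
- old1: phone main board in a flat aluminium carrier frame, a plain rectangular slab 96 (its x) x 46 (its y) x 8 mm (z), 70 g, green board with chips in the frame; origin at the centre of the slab. The same on both faces and either way round. This one has been tested: at the start it sits in one of the jig tray's bays (one or two of old0..old2 are there, the others absent).
- old2: phone main board in a flat aluminium carrier frame, a plain rectangular slab 96 (its x) x 46 (its y) x 8 mm (z), 70 g, green board with chips in the frame; origin at the centre of the slab. The same on both faces and either way round. This one has been tested: at the start it sits in one of the jig tray's bays (one or two of old0..old2 are there, the others absent).
- bay0 (a point): centre of a board fully home in tray bay 0 (right-hand): 4 mm above the deck, whose top is 18 mm above the bench. x points into the slot, the way the tray slides in; y left; z up. A bay is a level slot open towards the robot: mouth 12 mm before this point, 50 mm wide (first 10 mm funnelled from 56), 12 mm high; back stop face 48 mm past this point. Bays are 88 mm apart.
- bay1 (a point): centre of a board fully home in tray bay 1 (middle); axes and shape as bay0. The bridge that roofs the slots is 5 mm thick and spans from 8 mm before to 14 mm past this point; behind it the bay is open above. In front of the mouth the deck goes on as an apron for 75 mm; a board fully home sticks out 36 mm over it.
- bay2 (a point): centre of a board fully home in tray bay 2 (left-hand); axes and shape as bay0. The tray, and these points with it, moves along x; it stays put until pushed or pulled with about 4 N.
- tray_bar (a point): middle of the tray's pull bar: round steel bar 10 mm thick, 100 mm long along the tray's y, axis 11 mm above the bench (lower than the deck), 30 mm in front of the deck's front edge and joined to it at both ends. Push it, or pinch it from above.
- jig_tray (a joint): slide of the tray, m: 0 = pulled out (start), 0.070 = pushed fully in against its stop, the bays under the grey press head (head underside 46 mm, top 95 mm above the bench; its front face stands 103 mm past the mouths of the pulled-out tray).
- lever_pad (a point): centre of the top face of the black rubber pad (44 mm along the arm, 34 mm wide) at the free end of the jig's press lever, at the jig's right-hand side, 182 mm right of the middle bay; about 182 mm above the bench with the lever up, 110 mm with it down.
- lever_hinge (a point): pivot of the lever, 100 mm above the bench, fixed to the jig; the pad's middle is 115 mm from it towards the robot. The lever turns about the jig's y axis. Axes are those of the jig (same as the tray's).
- jig_lever (a joint): angle of the lever, rad: 0 = up (start), 0.70 = level, down on its stop. A spring pushes it up with about 8 N at the pad at first; past 0.50 its catch takes over, pulls it on down to 0.70 and holds it there. Let go before that, it springs back up.
- pad: flat black rubber pad on the bench at the robot's left, 170 (its x) x 150 (its y) x 3 mm, fixed; origin at the centre of its underside. Tested boards go here, side by side.
- amber_bottle: small brown glass bottle, 42 mm across, 85 mm tall, a bystander; origin at the centre of its base.
- solvent_bottle: small white bottle, 48 mm across, 90 mm tall, a bystander; origin at the centre of its base.
- flux_jar: low white jar, 48 mm across, 40 mm tall, a bystander; origin at the centre of its base.

How it is judged:
By the outcome, as a careful person would: the job done as asked, in the order asked, and still so for the second after the job is handed in, with the robot touching nothing.
Of old0, old1, old2 only 1 to 2 are there at a start; the rules pass over those that are not, and their reading is None.
Of new0, new1, new2 only 2 to 3 are there at a start; the rules pass over those that are not, and their reading is None.
At some moment in a run one of new0, new1, new2 may be knocked a few centimetres aside while the robot is not near it.
Once in a run the grip may slacken for a moment while it holds something.
It also fails if it takes over 210 s, if anything falls off the work surface, if the arm or the gripper's body presses on something with over 40 N, if the wrist force passes 120 N, or if a joint passes its speed limit or range.

## Robot

A 6-joint arm with a two-finger parallel gripper is mounted at the origin on the work surface. World frame = base frame: x ahead of the robot, y to its left, z up, the work surface at z = 0. Lengths are in m, angles in rad, forces in N, time in s.
With the tool pointing down it reaches from about 0.25 to 0.775 m from the base axis. Payload 4 kg.
Tool frame: the origin (TCP) lies at the very end of the fingers, on their centre line; the grasp point (between the pads) lies 19 mm behind it (grip_point_offset is the distance from the TCP to the grasp point, in m); z points along the fingers, y is the line along which they close (so a half turn about z gives the same grasp; the last joint's range is limited). The gripper opens to 94 mm and grips with 3 to 60 N. Pads are 16 mm wide; open, the fingers measure 119 mm over their backs; the gripper's body (75 mm by 177 mm) begins 78 mm behind the grasp point.
Start: joints at [-1.367, 0.087, 1.371, -0, 1.684, -0.103], TCP at [0.166, -0.524, 0.206] pointing down, gripper open.
Joint ranges: [-3.1, 3.1], [-0.76, 2.03], [0.27, 2.55], [-1.08, 4.22], [0.17, 2.65], [-2.57, 2.57]. Speed limits (rad/s): [2.79, 2.79, 3.14, 3.14, 3.14, 3.14].

## Interface

Orientations are given as a 3x3 rotation matrix whose columns are the frame's x, y, z axes.
In Python, from station import * gives the robot as it stands. The module is installed in compiled form; this text tells all that it offers.
- The arm moves only by the tool carry_out, never from a script. Its argument "rows" is a list that holds one entry, the list of rows, each a list of 5 numbers: the closure, from -1 (fully open) to 1 (shut), then the shift along the world's x, y, z normalised to -1 to 1, where 1 is 0.15 m, then the turn about the world's z normalised to -1 to 1, where 1 is pi/2 rad. In form: [[[claw, dx, dy, dz, spin], ...]]. A call has 1 to 20 rows; each row is the pose to reach, as a shift and turn from the pose commanded when the call began; what a row does not reach only later rows make up. A row lasts 1/12 s, in which the tool goes at most 41.7 mm and 7.16 degrees, less where a joint would pass 70% of its speed; a pose out of reach is approached as far as the arm can. A call with a number of a shift or a turn outside -1 to 1 is refused whole. A call with a gripper value outside its range is refused whole. The fingers move at their own pace and stop on an object; "grip_force" is the grip in N (left out, the last holds). Time passes only in rows, so rows that repeat a pose let the fingers close. It gives the time, the measured TCP pose, the force, the opening and the grip force at its end, in the units of the state.
- get_obs(): the state, without advancing time (a new reading comes with each control period).
- snapshot(name): name is "scene" or "side" or "wrist"; returns (picture, depth): 420x560x3 uint8, red, green, blue; 420x560 float32, m along the optical axis (not along the pixel's ray), 0 where there is no reading.
- camera_params(name): a dict with "intrinsics" (3x3 intrinsics, pixels), "k1" (the pictures are not rectified: a ray, as slopes to the right and down, at radius r is drawn at 1 + k1 r^2 times it, then the intrinsics apply), "R" (3x3) and "t" (3): a world point X has camera coordinates R X + t. Camera axes: x right, y down, z forward; pixel columns grow to the right and rows downward; lengths in m; the calibration is good to about 2 mm. A picture is of the moment at which its call begins: read the wrist's pose just before it. camera_params takes no time and is no camera call; for the wrist camera it gives the pose at the moment of the call.
- finish_job(): hands the job in; it is judged then, once.
The state is a dict: "time_s": time; "joints": joint angles; "qvel": joint speeds; "joint_torque": joint torques, N m; "tcp_pos": TCP position; "orientation": TCP orientation; "wrist_force": force on the tool from outside, world axes, zero at the start; "moment": the same for the moment, N m; "gripper_width": opening from 0.0 (shut) to 1.0 (fully open); "finger_force": force on a finger pad.
Only numpy, scipy, OpenCV 4.12 (cv2) and the standard library are available. Lean on these libraries where they do the work, as an engineer would, in place of code of your own. Each camera call takes 0.05 s, during which the arm holds its last target. There are 200 camera calls.

## Working session

There is one attempt and no reset: what is moved stays moved. The work goes in short steps, Python scripts to look and compute and a tool call to move; the robot and the scene stay as the last step left them, time stands still between calls to the robot, and variables do not carry over. Pictures are saved under pics/ and viewed, at most 14 in all, crops included, and the job is handed in when it is done.

Besides the shell and the picture viewer there is one more tool, called after ">>>" by a JSON object that holds its "op" and its "data". carry_out: Moves the arm, as the interface text tells. Its arguments: {"type":"object","properties":{"rows":{"type":"array"},"grip_force":{"type":"number"}},"required":["rows"]}

```bash
mkdir -p pics
cat > h.py <<'E'
import numpy as np, cv2
from station import *
def snap(n,tag):
    P=camera_params(n); im,d=snapshot(n)
    cv2.imwrite(f'pics/{tag}.png',cv2.cvtColor(im,cv2.COLOR_RGB2BGR)); np.savez(f'pics/{tag}.npz',im=im,d=d,**{k:np.array(v) for k,v in P.items()})
    return im,d,P
def load(tag):
    z=np.load(f'pics/{tag}.npz'); return z['im'],z['d'],z
def rays(P,uv):
    K=np.array(P['intrinsics'],float);k=float(P['k1']);uv=np.atleast_2d(np.array(uv,float))
    return cv2.undistortPoints(uv[:,None],K,np.array([k,0,0,0,0.]),None,None)[:,0]
def todepth(P,uv,d):  # world from depth
    s=rays(P,uv);c=np.c_[s,np.ones(len(s))]*np.array(d).reshape(-1,1)
    return (c-P['t'])@np.array(P['R'])
def toplane(P,uv,z):
    s=rays(P,uv);R=np.array(P['R']);r=np.c_[s,np.ones(len(s))]@R;o=-R.T@np.array(P['t'])
    return o+r*((z-o[2])/r[:,2])[:,None]
def cloud(P,d):
    v,u=np.mgrid[0:d.shape[0],0:d.shape[1]]
    return todepth(P,np.c_[u.ravel(),v.ravel()],d.ravel()).reshape(*d.shape,3)
def proj(P,X):
    c=np.atleast_2d(X)@np.array(P['R']).T+P['t'];s=c[:,:2]/c[:,2:];k=1+float(P['k1'])*(s**2).sum(1)
    return (s*k[:,None])@np.array(P['intrinsics'])[:2,:2].T+np.array(P['intrinsics'])[:2,2]
E
python3 - <<'E'
from h import *
o=get_obs();print({k:np.round(v,3).tolist() for k,v in o.items()})
for n in('scene','side','wrist'):
    im,d,P=snap(n,n+'0');print(n,np.round(-P['R'].T@P['t'],3),np.round(P['R'][2],2),P['k1'],P['intrinsics'][0][0])
E
```

```text
{'time_s': 0.0, 'joints': [-1.367, 0.088, 1.372, 0.0, 1.684, -0.103], 'qvel': [-0.0, 0.0, 0.001, 0.001, 0.0, -0.001], 'joint_torque': [-0.0, -34.018, -30.243, 0.072, 0.033, -0.0], 'tcp_pos': [0.166, -0.524, 0.204], 'orientation': [[0.953, 0.302, -0.0], [0.302, -0.953, 0.002], [0.0, -0.002, -1.0]], 'wrist_force': [0.238, -0.012, -0.461], 'moment': [-0.027, 0.053, -0.047], 'finger_force': 0.0, 'gripper_width': 1.0}
scene [0.971 0.256 0.91 ] [-0.44 -0.33 -0.83] 0.004360795656664085 398.4997575897668
side [0.25  0.934 1.178] [ 0.23 -0.67 -0.7 ] -0.15662614257191518 528.7614958733137
wrist [ 0.236 -0.501  0.384] [-0.24 -0.07 -0.97] -0.01463832647687216 317.3939877749654
```

View pics/scene0.png

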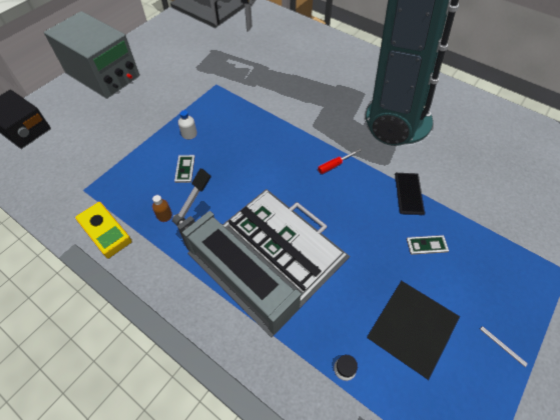

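View pics/side0.png

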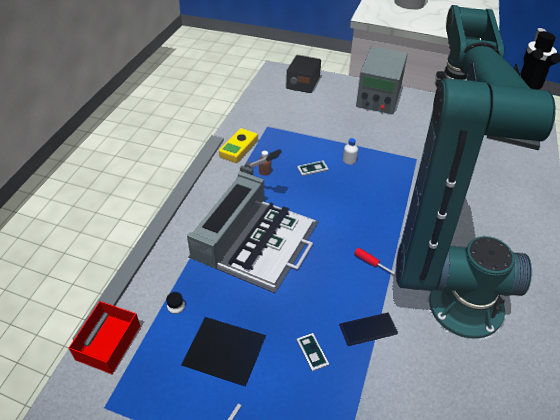

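The scene shows boards in the bench at (185,168) and (428,244), two tested in the tray's right and middle bays at (252,218) and (280,238), the black pad at (414,328). I'll build an ortho view from the depth.

```bash
cat >> h.py <<'E'
def ortho(tags,x0,x1,y0,y1,res=0.001,zmax=0.3):
    # image: row = x decreasing (top far), col = y decreasing (left = +y)
    H=int((x1-x0)/res);W=int((y1-y0)/res);im=np.zeros((H,W,3),np.uint8);Z=np.full((H,W),-1.)
    for t in tags:
        a,d,P=load(t);C=cloud(P,d).reshape(-1,3);ok=(d.ravel()>0)&(C[:,2]<zmax)
        r=((x1-C[:,0])/res).astype(int);c=((y1-C[:,1])/res).astype(int);ok&=(r>=0)&(r<H)&(c>=0)&(c<W)
        o=np.argsort(C[:,2]);o=o[ok[o]]
        Zn=np.full((H,W),-1.);In=np.zeros_like(im);Zn[r[o],c[o]]=C[o,2];In[r[o],c[o]]=a.reshape(-1,3)[o]
        m=Zn>Z;Z[m]=Zn[m];im[m]=In[m]
    return im,Z
E
python3 - <<'E'
from h import *
for t in('scene0','side0'):
    im,Z=ortho([t],0.15,0.8,-0.45,0.45,0.002)
    a=cv2.dilate(im,np.ones((3,3)));cv2.imwrite('pics/o_%s.png'%t,a[:,:,::-1])
a=cv2.imread('pics/o_scene0.png');b=cv2.imread('pics/o_side0.png')
c=np.vstack([a,b]);print(c.shape);cv2.imwrite('pics/o.png',cv2.resize(c,None,fx=0.9,fy=0.9))
for t in('scene0','side0'):
    im,d,P=load(t);C=cloud(P,d)
    pts={'scene0':[(185,168),(428,244),(414,300),(320,262),(200,180),(162,205),(187,128),(346,365)],'side0':[(313,168),(313,350),(225,350),(265,270)]}[t]
    for u,v in pts: print(t,(u,v),np.round(C[v,u],3))
E
```

```text
(650, 450, 3)
scene0 (185, 168) [ 0.554 -0.397  0.012]
scene0 (428, 244) [0.36  0.271 0.008]
scene0 (414, 300) [0.513 0.309 0.003]
scene0 (320, 262) [0.572 0.081 0.02 ]
scene0 (200, 180) [ 0.638 -0.222  0.182]
scene0 (162, 205) [ 0.701 -0.32   0.065]
scene0 (187, 128) [ 0.459 -0.472  0.05 ]
scene0 (346, 365) [0.744 0.257 0.042]
side0 (313, 168) [ 0.548 -0.397  0.012]
side0 (313, 350) [0.359 0.266 0.011]
side0 (225, 350) [ 0.569  0.332 -0.003]
side0 (265, 270) [0.553 0.075 0.022]
```

View pics/o.png

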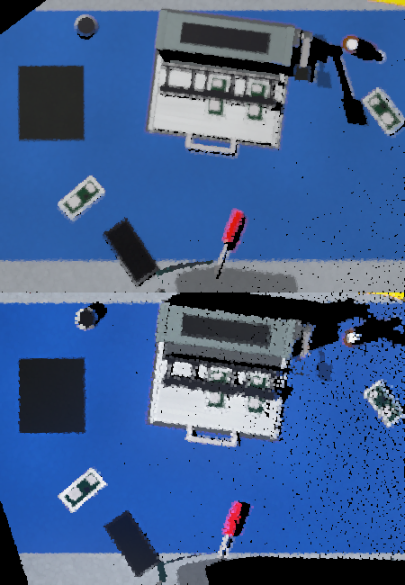

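View pics/wrist0.png

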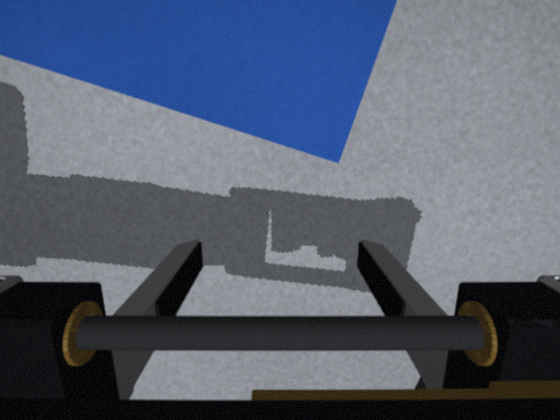

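The ortho shows two waiting boards (left near phone, right beside the lever), bays 0 and 1 filled, bay 2 empty. Now the numbers.

```bash
cat >> h.py <<'E'
def boards(tag,xr,yr,zl=0.004,zh=0.018):
    im,d,P=load(tag);C=cloud(P,d);hsv=cv2.cvtColor(im,cv2.COLOR_RGB2HSV)
    blue=(hsv[...,0]>95)&(hsv[...,0]<125)&(hsv[...,1]>110)
    m=(d>0)&~blue&(C[...,0]>xr[0])&(C[...,0]<xr[1])&(C[...,1]>yr[0])&(C[...,1]<yr[1])&(C[...,2]>-0.02)&(C[...,2]<0.03)
    m=cv2.morphologyEx(m.astype(np.uint8),cv2.MORPH_OPEN,np.ones((3,3)));m=cv2.morphologyEx(m,cv2.MORPH_CLOSE,np.ones((7,7)))
    out=[]
    for c in cv2.findContours(m,0,2)[0]:
        if cv2.contourArea(c)<60: continue
        X=toplane(P,c[:,0],0.008)[:,:2]
        (cx,cy),(w,h),a=cv2.minAreaRect((X*1000).astype(np.float32))
        if w<h: w,h,a=h,w,a+90
        mm=np.zeros_like(m);cv2.drawContours(mm,[c],-1,1,-1)
        out.append((np.round([cx,cy,w,h],1),round((a+90)%180-90,1),'z',round(float(np.median(C[mm>0][:,2])),4)))
    return out
E
python3 - <<'E'
from h import *
for t in('scene0','side0'):
    print(t)
    for n,xr,yr in(('A',(.29,.42),(.2,.34)),('B',(.49,.62),(-.46,-.33)),('pad',(.46,.67),(.22,.44))): print(n,boards(t,xr,yr))
# jig: deck points white z~.018
    im,d,P=load(t);C=cloud(P,d)
    m=(d>0)&(im.min(2)>150)&(abs(C[...,2]-.02)<.008)&(C[...,0]>.45)&(C[...,0]<.72)&(C[...,1]>-.2)&(C[...,1]<.2)
    m=cv2.morphologyEx(m.astype(np.uint8),2,np.ones((3,3)));X=toplane(P,np.argwhere(m>0)[:,::-1],.018)[:,:2]
    r=cv2.minAreaRect((X*1000).astype(np.float32));print('deck',r,np.round(cv2.boxPoints(r)),np.median(C[m>0][:,2]))
    m=(d>0)&(C[...,2]>.085)&(C[...,2]<.105)&(C[...,0]>.55)&(C[...,1]>-.2)&(C[...,1]<.2);X=C[m][:,:2]
    r=cv2.minAreaRect((X*1000).astype(np.float32));print('head',r)
    m=(d>0)&(C[...,2]>.15)&(C[...,2]<.2)&(C[...,0]>.5)&(C[...,0]<.8)&(C[...,1]>-.3)&(C[...,1]<-.1);print('lever',C[m].min(0),C[m].max(0))
    for n,b in(('amber',(.65,.76,-.37,-.28)),('solv',(.4,.52,-.52,-.42)),('jar',(.69,.8,.21,.3))):
        m=(d>0)&(C[...,2]>.02)&(C[...,2]<.12)&(C[...,0]>b[0])&(C[...,0]<b[1])&(C[...,1]>b[2])&(C[...,1]<b[3]);print(n,np.round(C[m].min(0),3),np.round(C[m].max(0),3))
E
```

```text
scene0
A [(array([361.3, 268.9, 100.1,  50.1]), -49.2, 'z', 0.0098)]
B [(array([ 554.2, -401.4,  100.3,   49.7]), 37.4, 'z', 0.0095)]
pad [(array([573.2, 335.7, 166.4, 146.1]), 0.4, 'z', 0.0042)]
deck ((547.07568359375, -31.2462158203125), (269.6410217285156, 161.15663146972656), 82.32148742675781) [[ 449. -154.]
 [ 609. -176.]
 [ 645.   92.]
 [ 485.  113.]] 0.019265304191452594
head ((715.4861450195312, -48.80415344238281), (301.4701232910156, 85.10443878173828), 82.4906234741211)
lever [ 0.61442975 -0.23902287  0.15006526] [ 0.67082228 -0.20284438  0.19711317]
amber [ 0.681 -0.345  0.02 ] [ 0.722 -0.31   0.09 ]
solv [ 0.424 -0.507  0.02 ] [ 0.469 -0.463  0.095]
jar [0.721 0.238 0.02 ] [0.764 0.28  0.046]
side0
A [(array([360.3, 268.1,  98. ,  47.4]), -49.0, 'z', 0.0089)]
B [(array([ 552. , -403.1,   98.7,   53.2]), 37.7, 'z', 0.0102)]
pad [(array([568.8, 337.9, 166.3, 146.3]), 0.4, 'z', 0.0034)]
deck ((548.6500244140625, -32.23677062988281), (271.7496337890625, 165.5485076904297), 81.06796264648438) [[ 446. -154.]
 [ 609. -179.]
 [ 652.   89.]
 [ 488.  115.]] 0.019350394829925836
head ((714.2056274414062, -50.55548095703125), (306.2916259765625, 87.70460510253906), 82.48126983642578)
lever [ 0.61292087 -0.23928685  0.150593  ] [ 0.67128238 -0.20381907  0.19900598]
amber [ 0.678 -0.35   0.02 ] [ 0.719 -0.31   0.09 ]
solv [ 0.42  -0.502  0.02 ] [ 0.466 -0.46   0.098]
jar [0.716 0.234 0.02 ] [0.764 0.281 0.048]
```

>>> {"op": "carry_out", "data": {"rows": [[[-1,0.523,0.823,0.333,-0.279],[-1,0.523,0.823,0.333,-0.279],[-1,0.523,0.823,0.333,-0.279],[-1,0.523,0.823,0.333,-0.279],[-1,0.523,0.823,0.333,-0.279]]], "grip_force": 30}}

```text
time_s: 0.57
tcp_pos: [0.2473, -0.3981, 0.2587]
orientation: [[0.992, -0.128, 0.004], [-0.128, -0.992, -0.004], [0.004, 0.003, -1.0]]
wrist_force: [0.2, -0.5, 0.8]
gripper_width: 1.001
finger_force: 0.0
```

>>> {"op": "carry_out", "data": {"rows": [[[-1,0.523,0.823,0,0],[-1,0.523,0.823,0,0],[-1,0.523,0.823,0,0],[-1,0.523,0.823,0,0]]]}}

```text
time_s: 0.9
tcp_pos: [0.3241, -0.2748, 0.2551]
orientation: [[0.992, -0.128, 0.001], [-0.128, -0.992, 0.001], [0.0, -0.001, -1.0]]
wrist_force: [0.4, 0.6, -0.2]
gripper_width: 1.0
finger_force: 0.0
```

>>> {"op": "carry_out", "data": {"rows": [[[-1,0.523,0.823,0,0],[-1,0.523,0.823,0,0],[-1,0.523,0.823,0,0],[-1,0.523,0.823,0,0]]]}}

```text
time_s: 1.23
tcp_pos: [0.4027, -0.1511, 0.2549]
orientation: [[0.992, -0.127, 0.0], [-0.127, -0.992, 0.001], [-0.0, -0.001, -1.0]]
wrist_force: [-0.1, -0.6, 0.2]
gripper_width: 0.999
finger_force: 0.0
```

>>> {"op": "carry_out", "data": {"rows": [[[-1,0.523,0.823,0,0],[-1,0.523,0.823,0,0],[-1,0.523,0.823,0,0],[-1,0.523,0.823,0,0],[-1,0.523,0.823,0,0],[-1,0.523,0.823,0,0]]]}}

```text
time_s: 1.73
tcp_pos: [0.48, -0.0303, 0.2544]
orientation: [[0.992, -0.129, -0.002], [-0.129, -0.992, -0.001], [-0.002, 0.001, -1.0]]
wrist_force: [-0.8, -0.2, 0.1]
gripper_width: 0.995
finger_force: 0.0
```

Run:
```python
from h import *
o=get_obs();print(o['time_s'],np.round(o['tcp_pos'],4),np.round(o['orientation'],3).tolist())
im,d,P=snap('wrist','w1')
a,Z=ortho(['w1'],0.44,0.76,-0.26,0.16,0.001);print((Z>0).mean())
a=cv2.dilate(a,np.ones((3,3)));cv2.imwrite('pics/ow1.png',np.hstack([cv2.resize(a,None,fx=1,fy=1)])[:,:,::-1])
b=cv2.imread('pics/w1.png');h=320;c=cv2.resize(b,(int(560*h/420),h));cv2.imwrite('pics/c1.png',np.hstack([c,cv2.imread('pics/ow1.png')])[:, :800])
```

```text
1.7333 [ 0.48   -0.0303  0.2544] [[0.992, -0.129, -0.002], [-0.129, -0.992, -0.001], [-0.002, 0.001, -1.0]]
0.4198139880952381
```

View pics/c1.png

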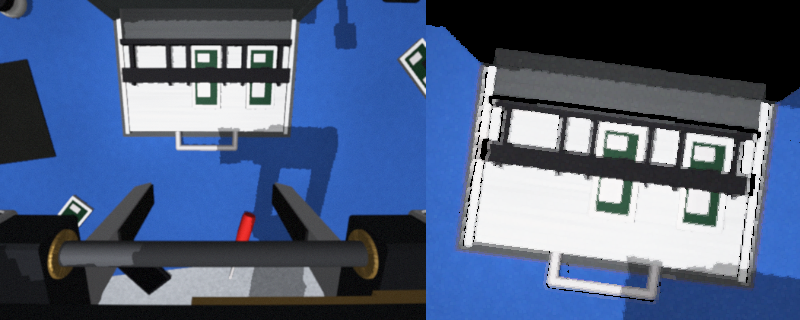

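The view shows the tray with bays 0 and 1 filled (wrist crop (262,78) and (206,78)), bay 2 empty and the bridge at row ~75. Now fit it in the jig frame.

Run:
```python
from h import *
th=np.radians(-7.5);J=np.array([[np.cos(th),-np.sin(th)],[np.sin(th),np.cos(th)]])
def rep(tag):
    im,d,P=load(tag);C=cloud(P,d);hsv=cv2.cvtColor(im,cv2.COLOR_RGB2HSV)
    reg=(d>0)&(C[...,0]>.44)&(C[...,0]<.72)&(C[...,1]>-.2)&(C[...,1]<.14)
    m=reg&(im.max(2)<75)&(abs(C[...,2]-.035)<.006)&(C[...,0]<.66)
    m=cv2.morphologyEx(m.astype(np.uint8),cv2.MORPH_OPEN,np.ones((3,7)))
    n,l,s,_=cv2.connectedComponentsWithStats(m);k=1+np.argmax(s[1:,4])
    X=toplane(P,np.argwhere(l==k)[:,::-1],.035)[:,:2];print(tag,'bridge',cv2.minAreaRect((X*1000).astype(np.float32)),'z',np.median(C[l==k][:,2]))
    Y=X@J;print(' jigframe pct x',np.percentile(Y[:,0],[1,3,50,97,99]),'y',np.percentile(Y[:,1],[.3,1,50,99,99.7]))
    g=reg&(hsv[...,0]>45)&(hsv[...,0]<90)&(hsv[...,1]>90)
    n,l,s,_=cv2.connectedComponentsWithStats(cv2.morphologyEx(g.astype(np.uint8),3,np.ones((3,3))))
    for k in range(1,n):
        if s[k,4]<80: continue
        X=toplane(P,np.argwhere(l==k)[:,::-1],.026)[:,:2]@J;print(' green',s[k,4],np.round(X.min(0),4),np.round(X.max(0),4),'z',np.median(C[l==k][:,2]))
rep('w1')
rep('scene0')
im,d,P=load('w1');C=cloud(P,d)
print('wristheights deck', np.median(C[(d>0)&(im.min(2)>170)&(abs(C[...,0]-.53)<.02)&(abs(C[...,1])<.1)][:,2]))
m=(d>0)&(im.min(2)>120)&(C[...,0]<.47)&(C[...,0]>.41)&(abs(C[...,1]+.03)<.09);Y=C[m]
J2=Y[:,:2]@J;print('bar',J2.min(0),J2.max(0),np.median(J2,0),np.percentile(Y[:,2],[5,50,95]))
# profile of height along jig x for jig y lines through bay 0/1
```

```text
w1 bridge ((590.4463500976562, -31.75433349609375), (260.4224853515625, 21.63025665283203), 82.57182312011719) z 0.03508402157860086
 jigframe pct x [0.57983189 0.5798692  0.59005514 0.59937005 0.60027673] y [-0.08394257 -0.08190055  0.0426495   0.17301462  0.17509032]
 green 353 [0.6023 0.0295] [0.6259 0.062 ] z 0.026668533166714928
 green 374 [ 0.6014 -0.0586] [ 0.6262 -0.0256] z 0.026405934859257903
 green 355 [0.5471 0.0293] [0.5793 0.0617] z 0.026601816828861174
 green 380 [ 0.5461 -0.0592] [ 0.5795 -0.0257] z 0.026488120404536068
scene0 bridge ((589.104248046875, -42.70691680908203), (244.65188598632812, 25.49307632446289), 81.99552917480469) z 0.03605777767454044
 jigframe pct x [0.57798355 0.57900247 0.58883327 0.59887781 0.6002848 ] y [-0.08545754 -0.0818603   0.03988578  0.15179764  0.15516795]
wristheights deck 0.018192894702872494
bar [ 0.46536615 -0.01414724] [0.47427939 0.06236084] [0.4689156  0.01326482] [0.01377477 0.01550678 0.33761356]
```

>>> {"op": "carry_out", "data": {"rows": [[[-0.45,0.492,0.022,-0.7,0],[-0.45,0.492,0.022,-1,0],[-0.45,0.492,0.022,-1,0],[-0.45,0.492,0.022,-1,0],[-0.45,0.492,0.022,-1,0],[-0.45,0.492,0.022,-1,0],[-0.45,0.492,0.022,-1,0]]]}}

```text
time_s: 2.37
tcp_pos: [0.5539, -0.0287, 0.1072]
orientation: [[0.991, -0.133, 0.002], [-0.133, -0.991, -0.001], [0.002, 0.001, -1.0]]
wrist_force: [0.5, -0.1, -0.1]
gripper_width: 0.724
finger_force: 0.0
```

>>> {"op": "carry_out", "data": {"rows": [[[-0.45,0,0,-0.25,0],[-0.45,0,0,-0.45,0],[-0.45,0,0,-0.45,0],[-0.45,0,0,-0.45,0],[-0.45,0,0,-0.45,0]]]}}

```text
time_s: 2.78
tcp_pos: [0.5558, -0.0279, 0.0419]
orientation: [[0.991, -0.131, 0.006], [-0.131, -0.991, -0.001], [0.006, 0.0, -1.0]]
wrist_force: [0.1, -0.2, 0.3]
gripper_width: 0.722
finger_force: 0.0
```

>>> {"op": "carry_out", "data": {"rows": [[[-0.45,-0.013,0,-0.1,0],[-0.45,-0.013,0,-0.125,0],[-0.45,-0.013,0,-0.125,0],[-0.45,-0.013,0,-0.125,0],[-0.45,-0.013,0,-0.125,0]]]}}

```text
time_s: 3.2
tcp_pos: [0.5528, -0.0274, 0.0208]
orientation: [[0.991, -0.131, 0.003], [-0.131, -0.991, -0.001], [0.003, 0.0, -1.0]]
wrist_force: [0.4, -0.5, -1.0]
gripper_width: 0.723
finger_force: 0.0
```

>>> {"op": "carry_out", "data": {"rows": [[[0.3,0,0,0,0],[0.3,0,0,0,0],[0.3,0,0,0,0],[0.3,0,0,0,0],[0.3,0,0,0,0],[0.3,0,0,0.005,0]]], "grip_force": 35}}

```text
time_s: 3.7
tcp_pos: [0.5516, -0.0272, 0.0198]
orientation: [[0.991, -0.131, -0.0], [-0.131, -0.991, -0.0], [-0.0, 0.0, -1.0]]
wrist_force: [-0.3, -0.3, -1.2]
gripper_width: 0.483
finger_force: 35.0
```

>>> {"op": "carry_out", "data": {"rows": [[[0.3,-0.1,0.013,0.005,0],[0.3,-0.2,0.026,0.005,0],[0.3,-0.3,0.04,0.005,0],[0.3,-0.4,0.053,0.005,0],[0.3,-0.55,0.073,0.005,0],[0.3,-0.55,0.073,0.005,0],[0.3,-0.55,0.073,0.2,0],[0.3,-0.55,0.073,0.5,0],[0.3,-0.55,0.073,0.5,0],[0.3,-0.55,0.073,0.5,0]]]}}

```text
time_s: 4.53
tcp_pos: [0.4725, -0.0168, 0.0987]
orientation: [[0.991, -0.131, 0.008], [-0.131, -0.991, -0.001], [0.008, 0.0, -1.0]]
wrist_force: [-0.5, -0.6, -0.7]
gripper_width: 0.483
finger_force: 35.0
```

Run:
```python
from h import *
a=snap('scene','s2')[0];b=snap('wrist','w2')[0]
cv2.imwrite('pics/c2.png',np.hstack([cv2.resize(a[120:350,100:500],(460,264)),cv2.resize(b,(340,264))])[:,:,::-1])
```

```text
(no output)
```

View pics/c2.png

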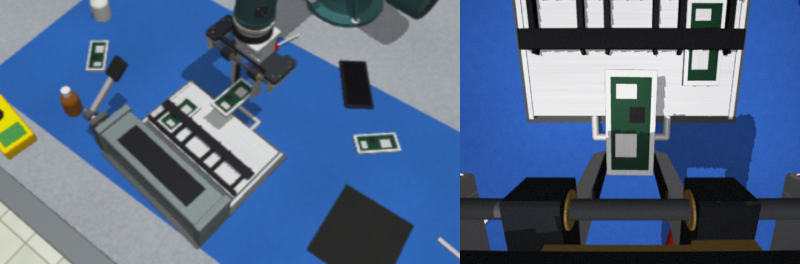

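>>> {"op": "carry_out", "data": {"rows": [[[0.3,0.139,0.869,0,0.083],[0.3,0.139,0.869,0,0.083],[0.3,0.139,0.869,0,0.083],[0.3,0.139,0.869,0,0.083]]]}}

```text
time_s: 4.97
tcp_pos: [0.4891, 0.1191, 0.0924]
orientation: [[1.0, 0.004, -0.004], [0.004, -1.0, 0.003], [-0.004, -0.003, -1.0]]
wrist_force: [-0.5, -0.9, 0.3]
gripper_width: 0.488
finger_force: 3.5
```

>>> {"op": "carry_out", "data": {"rows": [[[0.3,0.139,0.869,0,0],[0.3,0.139,0.869,0,0],[0.3,0.139,0.869,0,0],[0.3,0.139,0.869,0,0]]]}}

```text
time_s: 5.3
tcp_pos: [0.51, 0.2493, 0.0922]
orientation: [[1.0, 0.004, -0.004], [0.004, -1.0, 0.002], [-0.004, -0.002, -1.0]]
wrist_force: [0.7, -0.3, -1.3]
gripper_width: 0.481
finger_force: 35.0
```

>>> {"op": "carry_out", "data": {"rows": [[[0.3,0.139,0.869,0,0],[0.3,0.139,0.869,0,0],[0.3,0.139,0.869,0,0],[0.3,0.139,0.869,-0.1,0],[0.3,0.139,0.869,-0.3,0],[0.3,0.139,0.869,-0.45,0],[0.3,0.139,0.869,-0.45,0],[0.3,0.139,0.869,-0.45,0]]]}}

```text
time_s: 5.97
tcp_pos: [0.5302, 0.3727, 0.0243]
orientation: [[1.0, -0.002, -0.005], [-0.002, -1.0, -0.004], [-0.005, 0.004, -1.0]]
wrist_force: [0.0, -0.6, -0.3]
gripper_width: 0.48
finger_force: 35.0
```

The grip slackened on the way, so I check the board.

Run:
```python
from h import *
a,d,P=snap('wrist','w3');b,ds,Q=snap('side','s3')
cv2.imwrite('pics/c3.png',np.hstack([a[:300],cv2.resize(b[290:400,160:340],(400,300))])[:,:,::-1][:,:800] if 0 else cv2.resize(np.hstack([a[:300],cv2.resize(b[290:400,160:340],(400,300))]),(800,250))[:,:,::-1])
C=cloud(P,d);hsv=cv2.cvtColor(a,cv2.COLOR_RGB2HSV)
g=(d>0)&(hsv[...,0]>45)&(hsv[...,0]<90)&(hsv[...,1]>90)&(C[...,1]>.33)&(C[...,0]>.5)
X=C[g];A=np.c_[X[:,:2]-X[:,:2].mean(0),np.ones(len(X))];print(len(X),X.min(0),X.max(0),np.linalg.lstsq(A,X[:,2],rcond=None)[0], cv2.minAreaRect((X[:,:2]*1000).astype(np.float32)))
```

```text
5408 [0.52557225 0.35735885 0.01442356] [0.60661308 0.39210608 0.03351506] [-1.99389162e-01 -8.93091022e-05  2.40462281e-02] ((566.118408203125, 374.7113037109375), (80.85951232910156, 34.5516471862793), 0.3961583971977234)
```

View pics/c3.png

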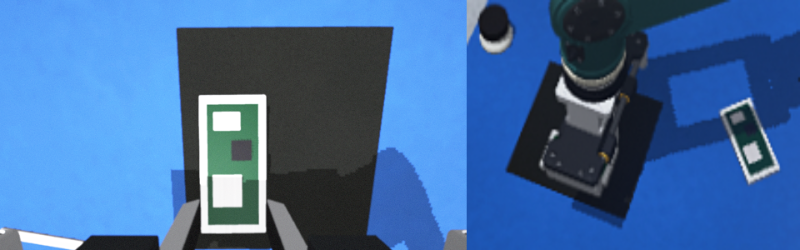

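The board is tilted nose-down about 11° but still held. I'll lower it with a light grip so that it levels out.

>>> {"op": "carry_out", "data": {"rows": [[[0.2,0,0,-0.02,0],[0.2,0,0,-0.04,0],[0.2,0,0,-0.06,0],[0.2,0,0,-0.08,0],[0.2,0,0,-0.1,0],[0.2,0,0,-0.115,0],[0.2,0,0,-0.115,0],[-0.45,0,0,-0.115,0],[-0.45,0,0,-0.115,0],[-0.45,0,0,-0.115,0],[-0.45,0,0,-0.115,0]]], "grip_force": 4}}

```text
time_s: 6.98
tcp_pos: [0.532, 0.3748, 0.0104]
orientation: [[1.0, -0.001, 0.0], [-0.001, -1.0, 0.0], [0.0, -0.0, -1.0]]
wrist_force: [0.3, 0.1, -0.1]
gripper_width: 0.714
finger_force: 0.0
```

>>> {"op": "carry_out", "data": {"rows": [[[-0.45,-0.1,-0.3,1,0],[-0.45,-0.1,-0.3,1,0],[-0.45,-0.1,-0.3,1,0],[-0.45,-0.1,-0.3,1,0],[-0.45,-0.1,-0.3,1,0],[-0.45,-0.1,-0.3,1,0]]]}}

```text
time_s: 7.48
tcp_pos: [0.5183, 0.3302, 0.1641]
orientation: [[1.0, -0.002, 0.006], [-0.002, -1.0, 0.003], [0.006, -0.003, -1.0]]
wrist_force: [0.2, 0.0, -0.5]
gripper_width: 0.722
finger_force: 0.0
```

```bash
cat >> h.py <<'E'
def green(tag,xr,yr,zt=None):
    a,d,P=load(tag);C=cloud(P,d);hsv=cv2.cvtColor(a,cv2.COLOR_RGB2HSV)
    g=(d>0)&(hsv[...,0]>45)&(hsv[...,0]<92)&(hsv[...,1]>85)&(C[...,0]>xr[0])&(C[...,0]<xr[1])&(C[...,1]>yr[0])&(C[...,1]<yr[1])
    X=C[g]
    if len(X)<20: return len(X)
    A=np.c_[X[:,:2]-X[:,:2].mean(0),np.ones(len(X))];Y=X[:,:2] if zt is None else toplane(P,np.argwhere(g)[:,::-1],zt)[:,:2]
    return len(X),np.round(np.linalg.lstsq(A,X[:,2],rcond=None)[0],4),cv2.minAreaRect((Y*1000).astype(np.float32))
E
python3 - <<'E'
from h import *
snap('wrist','w4');snap('scene','s4');o=get_obs();print(o['tcp_pos'])
print(green('w4',(.48,.66),(.33,.42)))
for n,xr,yr in(('A',(.29,.42),(.2,.34)),('B',(.49,.62),(-.46,-.33))): print(n,boards('s4',xr,yr))
print(green('w4',(.3,.44),(.2,.34),.008))
E
```

```text
[0.51631627 0.32956077 0.159108  ]
(1553, array([-0.569 , -1.0358,  0.024 ]), ((560.6917724609375, 361.65948486328125), (62.959869384765625, 92.84661102294922), 89.83716583251953))
A [(array([378.2, 250.9,  50. ,  48.9]), -50.6, 'z', 0.0094)]
B [(array([ 554.1, -401.2,  100.5,   49.3]), 37.6, 'z', 0.0096)]
(118, array([0.0226, 0.0351, 0.0082]), ((365.0229187011719, 274.9251708984375), (15.67508602142334, 84.1785888671875), 61.45145797729492))
```

Run:
```python
from h import *
a,_,_=load('w4');b,_,_=load('s4');cv2.imwrite('pics/c4.png',np.hstack([cv2.resize(a,(400,300)),cv2.resize(b,(400,300))])[:,:,::-1])
```

```text
(no output)
```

View pics/c4.png

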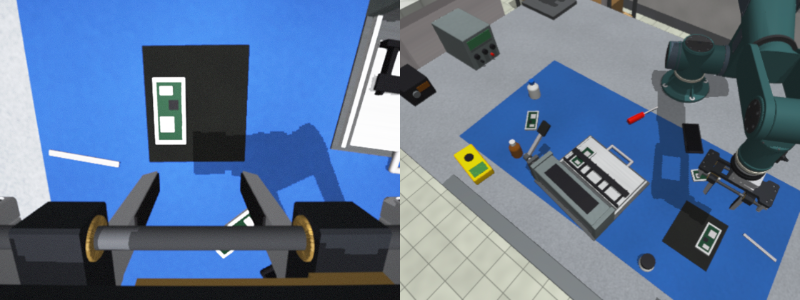

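>>> {"op": "carry_out", "data": {"rows": [[[-0.45,0.058,-0.986,0,-0.083],[-0.45,0.058,-0.986,0,-0.083],[-0.45,0.058,-0.986,0,-0.083],[-0.45,0.058,-0.986,0,-0.083]]]}}

```text
time_s: 7.92
tcp_pos: [0.5242, 0.1784, 0.157]
orientation: [[0.991, -0.133, -0.005], [-0.133, -0.991, -0.003], [-0.005, 0.004, -1.0]]
wrist_force: [0.2, -0.5, -0.1]
gripper_width: 0.726
finger_force: 0.0
```

>>> {"op": "carry_out", "data": {"rows": [[[-0.45,0.058,-0.986,0,0],[-0.45,0.058,-0.986,0,0],[-0.45,0.058,-0.986,0,0],[-0.45,0.058,-0.986,0,0]]]}}

```text
time_s: 8.25
tcp_pos: [0.5328, 0.0305, 0.1572]
orientation: [[0.991, -0.134, -0.005], [-0.134, -0.991, -0.002], [-0.005, 0.002, -1.0]]
wrist_force: [1.1, -0.2, -1.0]
gripper_width: 0.721
finger_force: 0.0
```

>>> {"op": "carry_out", "data": {"rows": [[[-0.45,0.058,-0.986,0,0],[-0.45,0.058,-0.986,0,0],[-0.45,0.058,-0.986,0,0],[-0.45,0.058,-0.986,0,0],[-0.45,0.058,-0.986,-0.3,0],[-0.45,0.058,-0.986,-0.6,0],[-0.45,0.058,-0.986,-0.75,0],[-0.45,0.058,-0.986,-0.75,0],[-0.45,0.058,-0.986,-0.75,0],[-0.45,0.058,-0.986,-0.75,0]]]}}

```text
time_s: 9.08
tcp_pos: [0.5436, -0.1138, 0.0483]
orientation: [[0.991, -0.131, 0.001], [-0.131, -0.991, -0.0], [0.001, 0.0, -1.0]]
wrist_force: [0.6, -0.3, 0.3]
gripper_width: 0.726
finger_force: 0.0
```

>>> {"op": "carry_out", "data": {"rows": [[[-0.45,0,0,-0.1,0],[-0.45,0,0,-0.18,0],[-0.45,0,0,-0.18,0],[-0.45,0,0,-0.18,0],[-0.45,0,0,-0.18,0],[-0.45,0,0,-0.18,0]]]}}

```text
time_s: 9.58
tcp_pos: [0.5437, -0.1141, 0.022]
orientation: [[0.991, -0.131, 0.002], [-0.131, -0.991, -0.001], [0.002, 0.0, -1.0]]
wrist_force: [-0.4, -0.5, 1.0]
gripper_width: 0.725
finger_force: 0.0
```

>>> {"op": "carry_out", "data": {"rows": [[[0.3,0,0,0,0],[0.3,0,0,0,0],[0.3,0,0,0,0],[0.3,0,0,0,0],[0.3,0,0,0,0],[0.3,0,0,0,0]]], "grip_force": 35}}

```text
time_s: 10.08
tcp_pos: [0.5429, -0.1141, 0.0209]
orientation: [[0.991, -0.131, 0.0], [-0.131, -0.991, -0.0], [0.0, 0.0, -1.0]]
wrist_force: [-1.0, -0.4, 1.1]
gripper_width: 0.483
finger_force: 34.9
```

>>> {"op": "carry_out", "data": {"rows": [[[0.3,-0.1,0.013,0.005,0],[0.3,-0.2,0.026,0.005,0],[0.3,-0.3,0.04,0.005,0],[0.3,-0.4,0.053,0.005,0],[0.3,-0.55,0.073,0.005,0],[0.3,-0.55,0.073,0.005,0],[0.3,-0.55,0.073,0.2,0],[0.3,-0.55,0.073,0.5,0],[0.3,-0.55,0.073,0.5,0],[0.3,-0.55,0.073,0.5,0]]]}}

```text
time_s: 10.92
tcp_pos: [0.4635, -0.1039, 0.0993]
orientation: [[0.991, -0.131, 0.008], [-0.131, -0.991, -0.003], [0.008, 0.002, -1.0]]
wrist_force: [-0.5, -0.0, -1.0]
gripper_width: 0.484
finger_force: 34.9
```

>>> {"op": "carry_out", "data": {"rows": [[[0.3,0.165,0.896,0,0.083],[0.3,0.165,0.896,0,0.083],[0.3,0.165,0.896,0,0.083],[0.3,0.165,0.896,0,0.083]]]}}

```text
time_s: 11.25
tcp_pos: [0.4848, 0.0362, 0.0938]
orientation: [[1.0, 0.003, -0.003], [0.003, -1.0, 0.003], [-0.003, -0.003, -1.0]]
wrist_force: [0.7, -0.7, -1.2]
gripper_width: 0.479
finger_force: 34.9
```

>>> {"op": "carry_out", "data": {"rows": [[[0.3,0.165,0.896,0,0],[0.3,0.165,0.896,0,0],[0.3,0.165,0.896,0,0],[0.3,0.165,0.896,0,0]]]}}

```text
time_s: 11.58
tcp_pos: [0.5096, 0.1705, 0.0938]
orientation: [[1.0, 0.003, -0.002], [0.003, -1.0, 0.002], [-0.002, -0.002, -1.0]]
wrist_force: [-0.3, -0.5, -0.4]
gripper_width: 0.483
finger_force: 34.9
```

>>> {"op": "carry_out", "data": {"rows": [[[0.3,0.165,0.896,0,0],[0.3,0.165,0.896,0,0],[0.3,0.165,0.896,0,0],[0.3,0.165,0.896,0,0],[0.3,0.165,0.896,-0.2,0],[0.3,0.165,0.896,-0.45,0],[0.3,0.165,0.896,-0.45,0],[0.3,0.165,0.896,-0.45,0],[0.3,0.165,0.896,-0.45,0]]]}}

```text
time_s: 12.33
tcp_pos: [0.5352, 0.2994, 0.0288]
orientation: [[1.0, -0.002, 0.0], [-0.002, -1.0, -0.0], [0.0, 0.0, -1.0]]
wrist_force: [-0.5, 0.7, -0.9]
gripper_width: 0.483
finger_force: 34.9
```

Run:
```python
from h import *
snap('wrist','w5');print(get_obs()['tcp_pos'])
print(green('w5',(.48,.66),(.26,.33)));print(green('w5',(.48,.66),(.35,.42)))
```

```text
[0.53613623 0.29995619 0.0302177 ]
(5732, array([-0.0116, -0.0039,  0.0346]), ((567.0739135742188, 293.908447265625), (63.686866760253906, 87.63201141357422), 76.2575912475586))
(4480, array([-0.0003, -0.0093,  0.0117]), ((566.769775390625, 372.61370849609375), (82.85279083251953, 43.044742584228516), 0.1740182340145111))
```

>>> {"op": "carry_out", "data": {"rows": [[[0.3,0,0,-0.05,0],[0.3,0,0,-0.1,0],[0.3,0,0,-0.14,0],[0.3,0,0,-0.145,0],[0.3,0,0,-0.145,0],[0.3,0,0,-0.145,0],[-0.45,0,0,-0.145,0],[-0.45,0,0,-0.145,0],[-0.45,0,0,-0.145,0],[-0.45,0,0,-0.145,0]]]}}

```text
time_s: 13.22
tcp_pos: [0.5348, 0.3003, 0.0066]
orientation: [[1.0, -0.001, 0.0], [-0.001, -1.0, 0.0], [0.0, -0.0, -1.0]]
wrist_force: [0.4, 0.4, -0.1]
gripper_width: 0.708
finger_force: 0.0
```

>>> {"op": "carry_out", "data": {"rows": [[[-0.45,0,0,0.5,0],[-0.45,-1,-0.2,1,0],[-0.45,-1,-0.2,1,0],[-0.45,-1,-0.2,1,0],[-0.45,-1,-0.2,1,0],[-0.45,-1,-0.2,1,0],[-0.45,-1,-0.2,1,0]]]}}

```text
time_s: 13.8
tcp_pos: [0.3838, 0.2709, 0.161]
orientation: [[1.0, 0.001, 0.007], [0.001, -1.0, 0.004], [0.007, -0.004, -1.0]]
wrist_force: [0.1, 0.3, 0.1]
gripper_width: 0.723
finger_force: 0.0
```

>>> {"op": "carry_out", "data": {"rows": [[[-0.45,-0.8,-0.2,0.3,0],[-0.45,-0.8,-0.2,0.3,0],[-0.45,-0.8,-0.2,0.3,0],[-0.45,-0.8,-0.2,0.3,0],[-0.45,-0.8,-0.2,0.3,0],[-0.45,-0.8,-0.2,0.3,0]]]}}

```text
time_s: 14.3
tcp_pos: [0.2655, 0.2405, 0.2011]
orientation: [[1.0, -0.001, 0.001], [-0.001, -1.0, 0.0], [0.001, -0.0, -1.0]]
wrist_force: [0.2, -1.2, 0.2]
gripper_width: 0.722
finger_force: 0.0
```

Run:
```python
from h import *
a=snap('wrist','w6')[0];b=snap('scene','s6')[0];snap('side','d6');print(get_obs()['tcp_pos'])
cv2.imwrite('pics/c6.png',np.hstack([cv2.resize(a,(400,300)),cv2.resize(b,(400,300))])[:,:,::-1])
for t in('w6','s6','d6'):
  print(t,green(t,(.48,.66),(.26,.335)),green(t,(.48,.66),(.35,.42)))
  print(boards(t,(.29,.42),(.2,.34)),boards(t,(.49,.62),(-.46,-.33)))
```

```text
[0.26545839 0.2401826  0.2001524 ]
w6 0 0
[(array([363.4, 271.2,  97.1,  47.3]), -49.3, 'z', 0.0085)] []
s6 (237, array([-0.0028,  0.0029,  0.0126]), ((565.139892578125, 299.4095153808594), (31.389732360839844, 79.8674545288086), 88.90663146972656)) (251, array([-0.0014, -0.0076,  0.0128]), ((563.7864990234375, 374.47979736328125), (78.11956024169922, 31.327247619628906), 0.31642869114875793))
[(array([361.3, 268.9, 100.1,  50.1]), -49.2, 'z', 0.0096)] [(array([ 554.1, -401.2,  100.1,   49.9]), 37.0, 'z', 0.0094)]
d6 (232, array([ 0.0011, -0.0095,  0.0119]), ((564.2686767578125, 297.27593994140625), (35.68551254272461, 82.4673080444336), 89.5127944946289)) (252, array([-0.0043, -0.01  ,  0.0114]), ((564.43408203125, 372.9814453125), (84.10250854492188, 35.653018951416016), 1.2346681356430054))
[(array([360.3, 268.1,  98. ,  47.4]), -49.0, 'z', 0.0087)] [(array([ 552. , -403.1,   98.7,   53.2]), 37.7, 'z', 0.0105)]
```

View pics/c6.png

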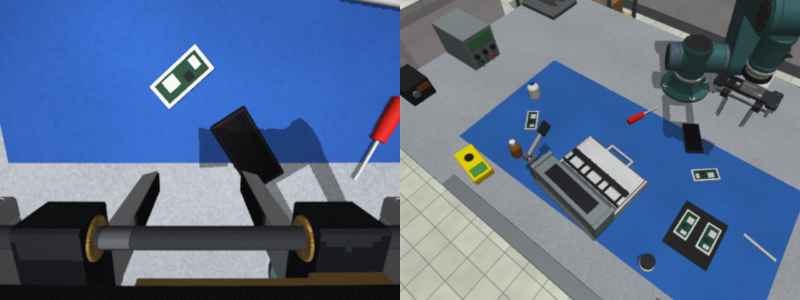

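Both tested boards lie flat on the pad. Next, board A at (0.3615, 0.2695), axis at -49.2°.

>>> {"op": "carry_out", "data": {"rows": [[[-0.45,0.49,0.365,0,-0.547],[-0.45,0.49,0.365,-0.2,-0.547],[-0.45,0.49,0.365,-0.4,-0.547],[-0.45,0.49,0.365,-0.5,-0.547],[-0.45,0.49,0.365,-0.6,-0.547],[-0.45,0.49,0.365,-0.8,-0.547],[-0.45,0.49,0.365,-1,-0.547],[-0.45,0.49,0.365,-1,-0.547],[-0.45,0.49,0.365,-1,-0.547],[-0.45,0.49,0.365,-1,-0.547]]]}}

```text
time_s: 15.28
tcp_pos: [0.3698, 0.1822, 0.0385]
orientation: [[0.714, -0.699, -0.024], [-0.695, -0.713, 0.087], [-0.079, -0.045, -0.996]]
wrist_force: [0.3, 0.4, -0.2]
gripper_width: 0.72
finger_force: 0.0
```

Run:
```python
from h import *
a=snap('scene','s7')[0];o=get_obs();print({k:np.round(v,3).tolist() for k,v in o.items()})
print(boards('s7',(.29,.42),(.2,.34)))
cv2.imwrite('pics/c7.png',a[100:400,250:560][:,:,::-1])
```

```text
{'time_s': 15.333, 'joints': [0.24, -0.137, 1.933, 0.09, 1.35, 2.566], 'qvel': [0.043, 0.001, -0.029, 0.061, 0.001, 0.0], 'joint_torque': [1.778, -22.052, -28.571, 0.874, -0.188, -0.019], 'tcp_pos': [0.37, 0.18, 0.039], 'orientation': [[0.713, -0.7, -0.023], [-0.697, -0.712, 0.085], [-0.076, -0.044, -0.996]], 'wrist_force': [-0.004, -1.297, -0.196], 'moment': [0.014, -0.002, -0.023], 'finger_force': 0.0, 'gripper_width': 0.727}
[(array([361.3, 268.9, 100.1,  50.1]), -49.2, 'z', 0.0096)]
```

View pics/c7.png

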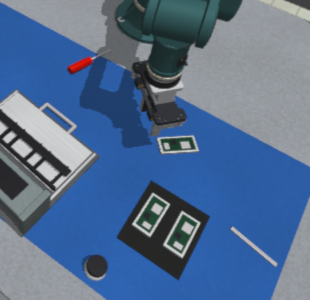

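The last joint's limit blocked that yaw, and nothing was touched. I'll grip the board's other end, with the hand turned round (yaw 130.8°).

>>> {"op": "carry_out", "data": {"rows": [[[-0.45,0,0,0.6,0],[-0.45,0,0,0.6,0.2],[-0.45,0,0,0.6,1],[-0.45,0,0,0.6,1],[-0.45,0,0,0.6,1],[-0.45,0,0,0.6,1],[-0.45,0,0,0.6,1],[-0.45,0,0,0.6,1],[-0.45,0,0,0.6,1],[-0.45,0,0,0.6,1],[-0.45,0,0,0.6,1],[-0.45,0,0,0.6,1],[-0.45,0,0,0.6,1],[-0.45,0,0,0.6,1],[-0.45,0,0,0.6,1],[-0.45,0,0,0.6,1],[-0.45,0,0,0.6,1]]]}}

```text
time_s: 16.75
tcp_pos: [0.3707, 0.1841, 0.131]
orientation: [[0.694, 0.714, -0.09], [0.716, -0.698, -0.019], [-0.077, -0.051, -0.996]]
wrist_force: [-0.1, -0.6, 0.1]
gripper_width: 0.724
finger_force: 0.0
```

>>> {"op": "carry_out", "data": {"rows": [[[-0.45,0,0,0,0],[-0.45,0,0,0.1,0.2],[-0.45,0,0,0.1,0.2],[-0.45,0,0,0.1,0.2],[-0.45,0,0,0.1,0.2],[-0.45,0,0,0.1,0.2]]]}}

```text
time_s: 17.25
tcp_pos: [0.3705, 0.1841, 0.1465]
orientation: [[0.439, 0.895, -0.079], [0.895, -0.443, -0.046], [-0.076, -0.051, -0.996]]
wrist_force: [0.2, -0.4, -0.2]
gripper_width: 0.727
finger_force: 0.0
```

Run:
```python
from h import *
o=get_obs();print({k:np.round(o[k],4).tolist() for k in('joints','tcp_pos','orientation')})
```

```text
{'joints': [0.3384, -0.1282, 1.7022, -0.0169, 1.6575, 0.7957], 'tcp_pos': [0.3705, 0.1841, 0.1465], 'orientation': [[0.4392, 0.8949, -0.079], [0.8952, -0.4434, -0.0457], [-0.0759, -0.0507, -0.9958]]}
```

The limit left the hand tilted 5°, and the tilt persists in the commands. It points away from the radial direction, so I'll stretch the arm past its reach high up, which should tilt it outward and cancel that.

>>> {"op": "carry_out", "data": {"rows": [[[-0.45,0.706,0.376,0.67,0],[-0.45,0.706,0.376,0.67,0],[-0.45,0.706,0.376,0.67,0],[-0.45,0.706,0.376,0.67,0],[-0.45,0.706,0.376,0.67,0]]]}}

```text
time_s: 17.67
tcp_pos: [0.481, 0.2423, 0.2502]
orientation: [[0.44, 0.895, -0.072], [0.895, -0.443, -0.043], [-0.07, -0.045, -0.997]]
wrist_force: [-0.7, -0.5, 0.4]
gripper_width: 0.727
finger_force: 0.0
```

>>> {"op": "carry_out", "data": {"rows": [[[-0.45,0.706,0.376,0,0],[-0.45,0.706,0.376,0,0],[-0.45,0.706,0.376,0,0],[-0.45,0.706,0.376,0,0],[-0.45,0.706,0.376,0,0]]]}}

```text
time_s: 18.08
tcp_pos: [0.5824, 0.2967, 0.242]
orientation: [[0.438, 0.895, -0.087], [0.895, -0.443, -0.049], [-0.082, -0.056, -0.995]]
wrist_force: [0.2, -0.7, -0.3]
gripper_width: 0.722
finger_force: 0.0
```

>>> {"op": "carry_out", "data": {"rows": [[[-0.45,0.706,0.376,0,0],[-0.45,0.706,0.376,0,0],[-0.45,0.706,0.376,0,0],[-0.45,0.706,0.376,0,0],[-0.45,0.706,0.376,0,0]]]}}

```text
time_s: 18.5
tcp_pos: [0.6886, 0.3532, 0.2422]
orientation: [[0.438, 0.895, -0.085], [0.896, -0.442, -0.049], [-0.081, -0.055, -0.995]]
wrist_force: [-0.2, -0.0, 0.1]
gripper_width: 0.724
finger_force: 0.0
```

Run:
```python
from h import *
o=get_obs();print({k:np.round(o[k],4).tolist() for k in('joints','tcp_pos','orientation')})
```

```text
{'joints': [0.4057, 0.7591, 0.3898, -0.0127, 2.0902, 0.8566], 'tcp_pos': [0.6886, 0.3532, 0.2422], 'orientation': [[0.4375, 0.8952, -0.0852], [0.8955, -0.4423, -0.0486], [-0.0812, -0.055, -0.9952]]}
```

>>> {"op": "carry_out", "data": {"rows": [[[-0.45,0.235,0.125,0,0],[-0.45,0.235,0.125,0,0],[-0.45,0.235,0.125,0,0],[-0.45,0.235,0.125,0,0],[-0.45,0.235,0.125,0,0]]]}}

```text
time_s: 18.92
tcp_pos: [0.7092, 0.3647, 0.2449]
orientation: [[0.439, 0.897, -0.061], [0.897, -0.441, -0.037], [-0.06, -0.038, -0.997]]
wrist_force: [0.2, -0.4, 0.7]
gripper_width: 0.725
finger_force: 0.0
```

Run:
```python
from h import *
o=get_obs();print({k:np.round(o[k],4).tolist() for k in('joints','tcp_pos','orientation')})
```

```text
{'joints': [0.4083, 0.8239, 0.276, -0.0116, 2.1126, 0.8587], 'tcp_pos': [0.7092, 0.3647, 0.2449], 'orientation': [[0.4385, 0.8966, -0.0611], [0.8967, -0.4411, -0.0373], [-0.0604, -0.0385, -0.9974]]}
```

>>> {"op": "carry_out", "data": {"rows": [[[-0.45,0.265,0.155,0,0],[-0.45,0.265,0.155,0,0],[-0.45,0.265,0.155,0,0],[-0.45,0.265,0.155,0,0],[-0.45,0.265,0.155,0,0],[-0.45,0.265,0.155,0,0]]]}}

```text
time_s: 19.42
tcp_pos: [0.724, 0.3749, 0.2255]
orientation: [[0.439, 0.897, -0.042], [0.897, -0.441, -0.027], [-0.043, -0.026, -0.999]]
wrist_force: [0.2, -0.9, 0.0]
gripper_width: 0.723
finger_force: 0.0
```

Run:
```python
from h import *
o=get_obs();print({k:np.round(o[k],4).tolist() for k in('joints','tcp_pos','orientation')})
```

```text
{'joints': [0.4117, 0.848, 0.274, -0.009, 2.0688, 0.8634], 'tcp_pos': [0.724, 0.3749, 0.2255], 'orientation': [[0.4393, 0.8974, -0.0419], [0.8973, -0.4405, -0.027], [-0.0427, -0.0258, -0.9988]]}
```

Working; again, harder.

>>> {"op": "carry_out", "data": {"rows": [[[-0.45,0.49,0.3,0,0],[-0.45,0.49,0.3,0,0],[-0.45,0.49,0.3,0,0],[-0.45,0.49,0.3,0,0],[-0.45,0.49,0.3,0,0],[-0.45,0.49,0.3,0,0],[-0.45,0.49,0.3,0,0]]]}}

```text
time_s: 20.0
tcp_pos: [0.7445, 0.3918, 0.1964]
orientation: [[0.44, 0.898, -0.012], [0.898, -0.44, -0.011], [-0.015, -0.006, -1.0]]
wrist_force: [0.0, 0.1, -0.5]
gripper_width: 0.724
finger_force: 0.0
```

Run:
```python
from h import *
o=get_obs();print({k:np.round(o[k],4).tolist() for k in('joints','tcp_pos','orientation')})
```

```text
{'joints': [0.4193, 0.8824, 0.2738, -0.0058, 2.0004, 0.8727], 'tcp_pos': [0.7445, 0.3918, 0.1964], 'orientation': [[0.44, 0.8979, -0.0115], [0.8979, -0.4402, -0.0109], [-0.0149, -0.0055, -0.9999]]}
```

>>> {"op": "carry_out", "data": {"rows": [[[-0.45,0.19,0.18,0,0],[-0.45,0.19,0.18,0,0],[-0.45,0.19,0.18,0,0],[-0.45,0.19,0.18,0,0],[-0.45,0.19,0.18,0,0],[-0.45,0.19,0.18,0,0],[-0.45,0.19,0.18,0,0]]]}}

```text
time_s: 20.58
tcp_pos: [0.7515, 0.4068, 0.1853]
orientation: [[0.44, 0.898, 0.009], [0.898, -0.44, 0.0], [0.004, 0.008, -1.0]]
wrist_force: [0.2, -0.1, 0.6]
gripper_width: 0.724
finger_force: 0.0
```

>>> {"op": "carry_out", "data": {"rows": [[[-0.45,-0.95,-0.4,0,0.3],[-0.45,-0.95,-0.4,0,0.3],[-0.45,-0.95,-0.4,0,0.3],[-0.45,-0.95,-0.4,0,0.3],[-0.45,-0.95,-0.4,0,0.3],[-0.45,-0.95,-0.4,0,0.3],[-0.45,-0.95,-0.4,0,0.3]]]}}

```text
time_s: 21.17
tcp_pos: [0.609, 0.3471, 0.186]
orientation: [[-0.015, 1.0, 0.01], [1.0, 0.015, 0.004], [0.004, 0.01, -1.0]]
wrist_force: [0.6, 0.6, 0.8]
gripper_width: 0.729
finger_force: 0.0
```

Run:
```python
from h import *
o=get_obs();print({k:np.round(o[k],4).tolist() for k in('joints','tcp_pos','orientation')})
```

```text
{'joints': [0.4373, 0.4263, 0.9944, -0.0001, 1.7101, 0.4226], 'tcp_pos': [0.609, 0.3471, 0.186], 'orientation': [[-0.0147, 0.9998, 0.0099], [0.9999, 0.0147, 0.0045], [0.0043, 0.0099, -0.9999]]}
```

The hand is upright again (0.6°). Now to the board.

>>> {"op": "carry_out", "data": {"rows": [[[-0.45,-0.75,-0.344,0,0.444],[-0.45,-0.75,-0.344,0,0.444],[-0.45,-0.75,-0.344,0,0.444],[-0.45,-0.75,-0.344,0,0.444],[-0.45,-0.75,-0.344,0,0.444],[-0.45,-0.75,-0.344,0,0.444]]]}}

```text
time_s: 21.67
tcp_pos: [0.498, 0.296, 0.1856]
orientation: [[-0.657, 0.754, 0.006], [0.754, 0.657, 0.008], [0.002, 0.01, -1.0]]
wrist_force: [0.2, 0.2, -0.5]
gripper_width: 0.726
finger_force: 0.0
```

>>> {"op": "carry_out", "data": {"rows": [[[-0.45,-0.75,-0.344,0,0],[-0.45,-0.75,-0.344,0,0],[-0.45,-0.75,-0.344,-0.2,0],[-0.45,-0.75,-0.344,-0.4,0],[-0.45,-0.75,-0.344,-0.7,0],[-0.45,-0.75,-0.344,-0.95,0],[-0.45,-0.75,-0.344,-0.95,0],[-0.45,-0.75,-0.344,-0.95,0],[-0.45,-0.75,-0.344,-0.95,0]]]}}

```text
time_s: 22.42
tcp_pos: [0.3868, 0.2452, 0.0447]
orientation: [[-0.654, 0.757, 0.007], [0.757, 0.654, 0.009], [0.002, 0.012, -1.0]]
wrist_force: [-0.2, 0.8, -0.2]
gripper_width: 0.722
finger_force: 0.0
```

Run:
```python
from h import *
snap('wrist','w8');snap('side','d8');o=get_obs();print({k:np.round(o[k],4).tolist() for k in('joints','tcp_pos','orientation')})
print(boards('w8',(.29,.42),(.2,.34)),green('w8',(.29,.42),(.2,.34)),boards('d8',(.29,.42),(.2,.34)))
```

```text
{'joints': [0.4373, -0.0371, 1.823, 0.0052, 1.3425, -0.2767], 'tcp_pos': [0.3872, 0.2454, 0.0456], 'orientation': [[-0.654, 0.7565, 0.0098], [0.7565, 0.6539, 0.0101], [0.0013, 0.014, -0.9999]]}
[(array([292.1, 207.3,  19. ,  10. ]), -60.3, 'z', 0.0083), (array([363.4, 271. ,  96.1,  46.7]), -49.3, 'z', 0.0085)] (4175, array([-0.1328, -0.5415,  0.0211]), ((370.7577819824219, 267.0666809082031), (92.85475158691406, 92.75167083740234), 0.9501612782478333)) [(array([359.5, 269.4,  95.1,  46.9]), -49.0, 'z', 0.0088)]
```

>>> {"op": "carry_out", "data": {"rows": [[[-0.45,-0.017,-0.004,-0.1,0],[-0.45,-0.017,-0.004,-0.2,0],[-0.45,-0.017,-0.004,-0.26,0],[-0.45,-0.017,-0.004,-0.28,0],[-0.45,-0.017,-0.004,-0.28,0],[-0.45,-0.017,-0.004,-0.28,0],[-0.45,-0.017,-0.004,-0.28,0]]]}}

```text
time_s: 23.1
tcp_pos: [0.3822, 0.2438, 0.0009]
orientation: [[-0.654, 0.756, 0.005], [0.756, 0.654, 0.008], [0.003, 0.009, -1.0]]
wrist_force: [0.1, 0.0, 1.0]
gripper_width: 0.727
finger_force: 0.0
```

>>> {"op": "carry_out", "data": {"rows": [[[0.3,0,0,0,0],[0.3,0,0,0,0],[0.3,0,0,0,0],[0.3,0,0,0,0],[0.3,0,0,0,0],[0.3,0,0,0,0]]], "grip_force": 35}}

```text
time_s: 23.6
tcp_pos: [0.3801, 0.2424, 0.0003]
orientation: [[-0.654, 0.756, 0.001], [0.756, 0.654, 0.005], [0.003, 0.004, -1.0]]
wrist_force: [-4.6, -2.6, 5.8]
gripper_width: 0.482
finger_force: 35.6
```

>>> {"op": "carry_out", "data": {"rows": [[[0.3,0,0,0.1,0],[0.3,0,0,0.3,0],[0.3,0,0,0.6,0],[0.3,0,0,0.6,0],[0.3,0,0,0.6,0],[0.3,0,0,0.6,0]]]}}

```text
time_s: 24.1
tcp_pos: [0.3811, 0.2432, 0.0894]
orientation: [[-0.654, 0.756, 0.003], [0.756, 0.654, 0.007], [0.003, 0.007, -1.0]]
wrist_force: [0.0, 0.0, -1.0]
gripper_width: 0.483
finger_force: 34.7
```

>>> {"op": "carry_out", "data": {"rows": [[[0.3,0,0,0,-0.07],[0.3,0,0,0,-0.14],[0.3,0,0,0,-0.22],[0.3,0,0,0,-0.3],[0.3,0,0,0,-0.38],[0.3,0.1,-0.1,0,-0.46],[0.3,0.2,-0.2,0,-0.54],[0.3,0.3,-0.4,0,-0.62],[0.3,0.4,-0.57,0,-0.7],[0.3,0.4,-0.57,0,-0.78],[0.3,0.4,-0.57,0,-0.86],[0.3,0.4,-0.57,0,-0.94],[0.3,0.4,-0.57,0,-1],[0.3,0.4,-0.57,0,-1],[0.3,0.4,-0.57,0,-1]]]}}

```text
time_s: 25.35
tcp_pos: [0.4398, 0.1575, 0.0876]
orientation: [[0.755, 0.656, 0.003], [0.656, -0.755, -0.004], [-0.001, 0.005, -1.0]]
wrist_force: [0.4, 0.3, -1.4]
gripper_width: 0.483
finger_force: 34.7
```

>>> {"op": "carry_out", "data": {"rows": [[[0.3,0.387,-0.593,0,-0.537],[0.3,0.387,-0.593,0,-0.537],[0.3,0.387,-0.593,0,-0.537],[0.3,0.387,-0.593,0,-0.537],[0.3,0.387,-0.593,0,-0.537],[0.3,0.387,-0.593,0,-0.537],[0.3,0.387,-0.593,0,-0.537],[0.3,0.387,-0.593,0,-0.537],[0.3,0.387,-0.593,0,-0.537],[0.3,0.387,-0.593,0,-0.537]]]}}

```text
time_s: 26.18
tcp_pos: [0.4988, 0.069, 0.0892]
orientation: [[0.992, -0.127, 0.001], [-0.127, -0.992, -0.007], [0.002, 0.007, -1.0]]
wrist_force: [-0.3, 0.3, -1.4]
gripper_width: 0.48
finger_force: 34.7
```

```bash
cat >> h.py <<'E'
th=np.radians(-7.5);J=np.array([[np.cos(th),-np.sin(th)],[np.sin(th),np.cos(th)]])
def held(tag,zmin,zmax,box):
    a,d,P=load(tag);C=cloud(P,d);hsv=cv2.cvtColor(a,cv2.COLOR_RGB2HSV)
    g=(d>0)&(hsv[...,0]>45)&(hsv[...,0]<92)&(hsv[...,1]>85)&(C[...,2]>zmin)&(C[...,2]<zmax)&(C[...,0]>box[0])&(C[...,0]<box[1])&(C[...,1]>box[2])&(C[...,1]<box[3])
    n,l,s,_=cv2.connectedComponentsWithStats(cv2.morphologyEx(g.astype(np.uint8),2,np.ones((3,3))));k=1+np.argmax(s[1:,4])
    X=C[l==k];Xj=X.copy();Xj[:,:2]=X[:,:2]@J;A=np.c_[Xj[:,:2]-Xj[:,:2].mean(0),np.ones(len(X))]
    r=cv2.minAreaRect((Xj[:,:2]*1000).astype(np.float32))
    return len(X),'plane',np.round(np.linalg.lstsq(A,Xj[:,2],rcond=None)[0],4),'rect(jig)',np.round(r[0],1),np.round(r[1],1),round(r[2],1)
E
python3 - <<'E'
from h import *
snap('wrist','w9');o=get_obs();p=np.array(o['tcp_pos']);print({k:np.round(o[k],4).tolist() for k in('joints','tcp_pos','orientation')},'jig',p[:2]@J)
print(held('w9',.05,.13,(.4,.65,-.02,.16)))
E
```

```text
{'joints': [0.03, 0.0372, 1.6568, -0.0076, 1.4464, 1.7296], 'tcp_pos': [0.4989, 0.069, 0.0893], 'orientation': [[0.9918, -0.1275, 0.0015], [-0.1275, -0.9918, -0.0075], [0.0024, 0.0072, -1.0]]} jig [0.48565768 0.13349131]
(5953, 'plane', array([-0.0078, -0.0034,  0.0971]), 'rect(jig)', array([519.5, 134.3]), array([34.8, 82.6]), 87.9)
```

>>> {"op": "carry_out", "data": {"rows": [[[0.3,0,0,-0.2,0],[0.3,0,0,-0.4,0],[0.3,0,0,-0.455,0],[0.3,0,0,-0.455,0],[0.3,0,0,-0.455,0],[0.3,0,0,-0.455,0]]]}}

```text
time_s: 26.73
tcp_pos: [0.5004, 0.069, 0.0231]
orientation: [[0.992, -0.13, 0.005], [-0.129, -0.992, -0.007], [0.006, 0.007, -1.0]]
wrist_force: [0.7, 1.0, -0.5]
gripper_width: 0.481
finger_force: 34.9
```

>>> {"op": "carry_out", "data": {"rows": [[[0.3,0.04,-0.005,0,0],[0.3,0.08,-0.01,0,0],[0.3,0.12,-0.016,0,0],[0.3,0.16,-0.021,0,0],[0.3,0.2,-0.026,0,0],[0.3,0.24,-0.031,0,0],[0.3,0.28,-0.037,0,0],[0.3,0.28,-0.037,0,0]]]}}

```text
time_s: 27.4
tcp_pos: [0.543, 0.063, 0.0216]
orientation: [[0.991, -0.13, 0.004], [-0.13, -0.991, -0.008], [0.005, 0.007, -1.0]]
wrist_force: [-1.0, 1.9, -0.9]
gripper_width: 0.48
finger_force: 34.9
```

>>> {"op": "carry_out", "data": {"rows": [[[0.3,0.04,-0.005,0,0],[0.3,0.08,-0.01,0,0],[0.3,0.12,-0.016,0,0],[0.3,0.15,-0.02,0,0],[0.3,0.16,-0.021,0,0],[0.3,0.16,-0.021,0,0],[0.3,0.16,-0.021,0,0]]]}}

```text
time_s: 27.98
tcp_pos: [0.5661, 0.0599, 0.0217]
orientation: [[0.991, -0.13, 0.004], [-0.13, -0.991, -0.008], [0.005, 0.007, -1.0]]
wrist_force: [-2.4, -0.9, -1.7]
gripper_width: 0.484
finger_force: 34.9
```

>>> {"op": "carry_out", "data": {"rows": [[[0.3,0.01,-0.001,0,0],[0.3,0.02,-0.003,0,0],[0.3,0.02,-0.003,0,0]]]}}

```text
time_s: 28.23
tcp_pos: [0.5681, 0.0596, 0.0214]
orientation: [[0.992, -0.13, 0.002], [-0.13, -0.991, -0.008], [0.003, 0.007, -1.0]]
wrist_force: [-3.4, -0.5, -0.9]
gripper_width: 0.486
finger_force: 34.9
```

>>> {"op": "carry_out", "data": {"rows": [[[-0.45,0,0,0,0],[-0.45,0,0,0,0],[-0.45,0,0,0,0],[-0.45,0,0,0,0],[-0.45,-0.1,0,0.6,0],[-0.45,-0.3,0,1,0],[-0.45,-0.5,-0.6,1,0],[-0.45,-0.5,-0.6,1,0],[-0.45,-0.5,-0.6,1,0],[-0.45,-0.5,-0.6,1,0]]]}}

```text
time_s: 29.07
tcp_pos: [0.4943, -0.0347, 0.1781]
orientation: [[0.991, -0.135, 0.013], [-0.135, -0.991, -0.012], [0.015, 0.011, -1.0]]
wrist_force: [1.1, -0.3, 0.9]
gripper_width: 0.727
finger_force: 0.0
```

```bash
cat >> h.py <<'E'
def jigrep(tag):
    im,d,P=load(tag);C=cloud(P,d);hsv=cv2.cvtColor(im,cv2.COLOR_RGB2HSV)
    reg=(d>0)&(C[...,0]>.44)&(C[...,0]<.76)&(C[...,1]>-.2)&(C[...,1]<.14)
    m=reg&(im.max(2)<75)&(abs(C[...,2]-.035)<.006)&(C[...,0]<.73)
    m=cv2.morphologyEx(m.astype(np.uint8),cv2.MORPH_OPEN,np.ones((3,7)))
    n,l,s,_=cv2.connectedComponentsWithStats(m);k=1+np.argmax(s[1:,4])
    Y=toplane(P,np.argwhere(l==k)[:,::-1],.035)[:,:2]@J;print('bridge x',np.percentile(Y[:,0],[3,97]),'y',np.percentile(Y[:,1],[1,99]))
    g=reg&(hsv[...,0]>45)&(hsv[...,0]<90)&(hsv[...,1]>90)
    n,l,s,_=cv2.connectedComponentsWithStats(cv2.morphologyEx(g.astype(np.uint8),3,np.ones((3,3))))
    for k in range(1,n):
        if s[k,4]<80: continue
        X=toplane(P,np.argwhere(l==k)[:,::-1],.026)[:,:2]@J;print(' green',s[k,4],np.round(X.min(0),4),np.round(X.max(0),4),'z',round(float(np.median(C[l==k][:,2])),4))
E
python3 - <<'E'
from h import *
snap('wrist','w10');snap('scene','s10');o=get_obs();print({k:np.round(o[k],4).tolist() for k in('tcp_pos','orientation')});jigrep('w10')
print(boards('s10',(.45,.64),(-.48,-.28)))
E
```

```text
{'tcp_pos': [0.4942, -0.0311, 0.1734], 'orientation': [[0.9912, -0.1325, 0.0073], [-0.1324, -0.9912, -0.0078], [0.0083, 0.0068, -0.9999]]}
bridge x [0.63730731 0.65768634] y [-0.08236261  0.17468675]
 green 1692 [0.5482 0.1179] [0.6299 0.1523] z 0.0266
 green 128 [0.2452 0.2039] [0.2824 0.2294] z 0.2959
[(array([ 554.1, -401.2,  100.5,   49.3]), 37.6, 'z', 0.0095)]
```

View pics/w10.png

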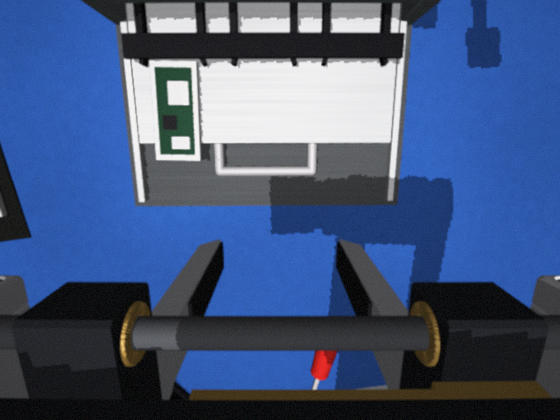

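The board did not enter: it was about 1 mm too high, met the bridge and pushed the tray in about 58 mm, and now lies on the apron at (177,110). I'll hook the bar at (265,172) and pull the tray back out.

Run:
```python
from h import *
im,d,P=load('w10');C=cloud(P,d)
for u,v in [(265,172),(240,172),(290,172),(265,155),(265,149),(240,155),(265,190),(180,190),(265,130),(265,140),(265,143),(265,146),(216,155),(313,155),(142,190),(350,100),(350,120)]:
    p=C[v,u];print((u,v),np.round(p[:2]@J,4),round(float(p[2]),4))
```

```text
(265, 172) [0.5271 0.0461] 0.0171
(240, 172) [0.5271 0.0732] 0.015
(290, 172) [0.5268 0.0192] 0.0154
(265, 155) [0.5443 0.0463] 0.0037
(265, 149) [0.5509 0.0462] 0.0045
(240, 155) [0.5445 0.0738] 0.0037
(265, 190) [0.5054 0.0469] 0.0044
(180, 190) [0.5061 0.1426] 0.0045
(265, 130) [0.5708 0.0454] 0.0193
(265, 140) [0.5607 0.0455] 0.0185
(265, 143) [0.5573 0.0461] 0.0036
(265, 146) [0.5541 0.0462] 0.0039
(216, 155) [0.5454 0.0979] 0.016
(313, 155) [ 0.5448 -0.0052] 0.0167
(142, 190) [0.5078 0.1819] 0.0128
(350, 100) [ 0.6001 -0.0417] 0.0186
(350, 120) [ 0.5805 -0.0425] 0.0187
```

>>> {"op": "carry_out", "data": {"rows": [[[1,0.347,0.034,-0.3,0],[1,0.347,0.034,-0.6,0],[1,0.347,0.034,-0.85,0],[1,0.347,0.034,-0.85,0],[1,0.347,0.034,-0.85,0],[1,0.347,0.034,-0.85,0],[1,0.347,0.034,-0.85,0],[1,0.347,0.034,-0.85,0]]], "grip_force": 10}}

```text
time_s: 29.83
tcp_pos: [0.547, -0.025, 0.0463]
orientation: [[0.992, -0.13, 0.007], [-0.13, -0.992, -0.008], [0.008, 0.007, -1.0]]
wrist_force: [1.1, -0.2, 1.6]
gripper_width: 0.197
finger_force: 0.0
```

>>> {"op": "carry_out", "data": {"rows": [[[1,-0.007,-0.007,0,0],[1,-0.007,-0.007,0,0],[1,-0.007,-0.007,-0.05,0],[1,-0.007,-0.007,-0.1,0],[1,-0.007,-0.007,-0.15,0],[1,-0.007,-0.007,-0.2,0],[1,-0.007,-0.007,-0.23,0],[1,-0.007,-0.007,-0.23,0],[1,-0.007,-0.007,-0.23,0]]]}}

```text
time_s: 30.58
tcp_pos: [0.5438, -0.0262, 0.0088]
orientation: [[0.991, -0.13, 0.001], [-0.13, -0.991, -0.007], [0.002, 0.007, -1.0]]
wrist_force: [0.5, 0.9, 1.0]
gripper_width: 0.007
finger_force: 0.0
```

>>> {"op": "carry_out", "data": {"rows": [[[1,-0.03,0.004,0,0],[1,-0.06,0.008,0,0],[1,-0.1,0.013,0,0],[1,-0.14,0.018,0,0],[1,-0.18,0.024,0,0],[1,-0.22,0.029,0,0],[1,-0.26,0.034,0,0],[1,-0.3,0.039,0,0],[1,-0.34,0.045,0,0],[1,-0.363,0.048,0,0],[1,-0.363,0.048,0,0],[1,-0.363,0.048,0,0]]]}}

```text
time_s: 31.58
tcp_pos: [0.4887, -0.0189, 0.0096]
orientation: [[0.992, -0.13, 0.0], [-0.13, -0.991, -0.007], [0.001, 0.007, -1.0]]
wrist_force: [0.9, -0.2, 0.8]
gripper_width: 0.006
finger_force: 0.4
```

>>> {"op": "carry_out", "data": {"rows": [[[1,-0.01,0.001,0,0],[1,-0.02,0.003,0,0],[1,-0.025,0.003,0,0],[1,-0.025,0.003,0,0]]]}}

```text
time_s: 31.92
tcp_pos: [0.4863, -0.0186, 0.0096]
orientation: [[0.991, -0.13, 0.003], [-0.13, -0.991, -0.007], [0.004, 0.007, -1.0]]
wrist_force: [3.6, -0.5, 0.1]
gripper_width: 0.005
finger_force: 1.9
```

Back off, rise and look at the tray.

>>> {"op": "carry_out", "data": {"rows": [[[1,0.04,-0.005,0,0],[1,0.04,-0.005,0.3,0],[0,0.04,-0.005,0.6,0],[-0.45,0.04,-0.005,1,0],[-0.45,0.04,-0.005,1,0],[-0.45,0.04,-0.005,1,0],[-0.45,0.04,-0.005,1,0]]]}}

```text
time_s: 32.5
tcp_pos: [0.4922, -0.0194, 0.1606]
orientation: [[0.992, -0.13, 0.003], [-0.13, -0.991, -0.008], [0.004, 0.007, -1.0]]
wrist_force: [0.1, 0.1, -1.2]
gripper_width: 0.325
finger_force: 0.0
```

Run:
```python
from h import *
im,d,P=snap('wrist','w11');o=get_obs();print({k:np.round(o[k],4).tolist() for k in('tcp_pos','orientation')});jigrep('w11')
print(held('w11',.015,.04,(.4,.7,-.02,.16)))
print(green('w11',(.45,.65),(.0,.13),.026))
```

```text
{'tcp_pos': [0.4911, -0.0192, 0.1585], 'orientation': [[0.9915, -0.13, -0.0008], [-0.13, -0.9915, -0.0071], [0.0001, 0.0072, -1.0]]}
bridge x [0.58084201 0.60077129] y [-0.08265125  0.17375045]
 green 1718 [0.4921 0.1177] [0.5731 0.1523] z 0.0267
(1653, 'plane', array([-0.0002,  0.0006,  0.0267]), 'rect(jig)', array([532.5, 134.9]), array([33.6, 81.2]), 88.8)
(2124, array([-0.736 , -3.6271,  0.0719]), ((420.2462463378906, 134.06199645996094), (184.78192138671875, 512.8397216796875), 52.17451858520508))
```

>>> {"op": "carry_out", "data": {"rows": [[[-0.45,0.138,0.581,0,0],[-0.45,0.138,0.581,-0.2,0],[-0.45,0.138,0.581,-0.4,0],[-0.45,0.138,0.581,-0.6,0],[-0.45,0.138,0.581,-0.77,0],[-0.45,0.138,0.581,-0.77,0],[-0.45,0.138,0.581,-0.77,0],[-0.45,0.138,0.581,-0.77,0]]]}}

```text
time_s: 33.22
tcp_pos: [0.5125, 0.0677, 0.044]
orientation: [[0.991, -0.13, 0.001], [-0.13, -0.991, -0.008], [0.002, 0.007, -1.0]]
wrist_force: [-0.3, -0.6, 0.6]
gripper_width: 0.727
finger_force: 0.0
```

>>> {"op": "carry_out", "data": {"rows": [[[-0.45,0,0,-0.1,0],[-0.45,0,0,-0.15,0],[-0.45,0,0,-0.15,0],[-0.45,0,0,-0.15,0],[-0.45,0,0,-0.15,0],[-0.45,0,0,-0.15,0]]]}}

```text
time_s: 33.72
tcp_pos: [0.5135, 0.0678, 0.0227]
orientation: [[0.991, -0.13, 0.004], [-0.13, -0.991, -0.007], [0.005, 0.007, -1.0]]
wrist_force: [-0.6, -0.5, 0.3]
gripper_width: 0.73
finger_force: 0.0
```

>>> {"op": "carry_out", "data": {"rows": [[[-0.45,0,0,-0.01,0],[-0.45,0,0,-0.016,0],[-0.45,0,0,-0.016,0],[-0.45,0,0,-0.016,0],[-0.45,0,0,-0.016,0]]]}}

```text
time_s: 34.13
tcp_pos: [0.5127, 0.0678, 0.0191]
orientation: [[0.992, -0.13, 0.002], [-0.13, -0.991, -0.007], [0.003, 0.007, -1.0]]
wrist_force: [0.0, 0.7, 0.1]
gripper_width: 0.725
finger_force: 0.0
```

>>> {"op": "carry_out", "data": {"rows": [[[0.3,0,0,0,0],[0.3,0,0,0,0],[0.3,0,0,0,0],[0.3,0,0,0,0],[0.3,0,0,0,0],[0.3,0,0,0,0]]], "grip_force": 25}}

```text
time_s: 34.63
tcp_pos: [0.5128, 0.0678, 0.0191]
orientation: [[0.992, -0.13, 0.002], [-0.13, -0.991, -0.008], [0.003, 0.007, -1.0]]
wrist_force: [0.2, -0.3, -0.7]
gripper_width: 0.487
finger_force: 24.9
```

>>> {"op": "carry_out", "data": {"rows": [[[0.3,0.02,-0.003,0.004,0],[0.3,0.05,-0.007,0.004,0],[0.3,0.08,-0.01,0.004,0],[0.3,0.11,-0.014,0.004,0],[0.3,0.13,-0.017,0.004,0],[0.3,0.13,-0.017,0.004,0]]]}}

```text
time_s: 35.13
tcp_pos: [0.5331, 0.0651, 0.0197]
orientation: [[0.991, -0.13, 0.003], [-0.13, -0.991, -0.008], [0.004, 0.007, -1.0]]
wrist_force: [0.1, -1.0, -0.8]
gripper_width: 0.487
finger_force: 24.9
```

Run:
```python
from h import *
im,d,P=snap('wrist','w12');o=get_obs();print({k:np.round(o[k],4).tolist() for k in('tcp_pos','wrist_force')});jigrep('w12')
```

```text
{'tcp_pos': [0.5326, 0.0651, 0.0196], 'wrist_force': [0.1066, -0.5676, 0.0282]}
bridge x [0.58111294 0.60122501] y [-0.00504931  0.17463441]
 green 4366 [0.5107 0.1174] [0.5798 0.1536] z 0.0269
```

>>> {"op": "carry_out", "data": {"rows": [[[0.3,0.03,-0.004,0,0],[0.3,0.06,-0.008,0,0],[0.3,0.09,-0.012,0,0],[0.3,0.12,-0.016,0,0],[0.3,0.15,-0.02,0,0],[0.3,0.18,-0.024,0,0],[0.3,0.21,-0.028,0,0],[0.3,0.23,-0.03,0,0],[0.3,0.243,-0.032,0,0],[0.3,0.243,-0.032,0,0],[0.3,0.243,-0.032,0,0]]]}}

```text
time_s: 36.1
tcp_pos: [0.568, 0.0605, 0.0193]
orientation: [[0.992, -0.13, 0.001], [-0.13, -0.991, -0.008], [0.002, 0.007, -1.0]]
wrist_force: [-2.4, -0.1, -0.9]
gripper_width: 0.486
finger_force: 24.9
```

Run:
```python
from h import *
im,d,P=snap('wrist','w13');o=get_obs();print({k:np.round(o[k],4).tolist() for k in('tcp_pos','wrist_force')});jigrep('w13')
```

```text
{'tcp_pos': [0.568, 0.0605, 0.0194], 'wrist_force': [-2.4521, -0.0858, 0.1099]}
bridge x [0.58131962 0.60244135] y [-0.01203374  0.17458167]
 green 2182 [0.601  0.1172] [0.6292 0.1523] z 0.0266
 green 2024 [0.5462 0.1183] [0.5782 0.1536] z 0.0267
```

The board is home in bay 2 with the tray still out. On to board B.

>>> {"op": "carry_out", "data": {"rows": [[[-0.45,0,0,0,0],[-0.45,0,0,0,0],[-0.45,0,0,0,0],[-0.45,0,0,0,0],[-0.45,0,0,0.2,0],[-0.45,-0.1,0,0.6,0],[-0.45,-0.4,0,1,0],[-0.45,-0.667,-0.4,1,0],[-0.45,-0.667,-0.8,1,0.15],[-0.45,-0.667,-0.8,1,0.25],[-0.45,-0.667,-0.8,1,0.25],[-0.45,-0.667,-0.8,1,0.25]]]}}

```text
time_s: 37.15
tcp_pos: [0.4682, -0.0638, 0.1725]
orientation: [[0.966, 0.259, 0.009], [0.259, -0.966, -0.01], [0.007, 0.012, -1.0]]
wrist_force: [0.8, 0.3, -0.5]
gripper_width: 0.722
finger_force: 0.0
```

>>> {"op": "carry_out", "data": {"rows": [[[-0.45,0,-0.8,0,0.25],[-0.45,0,-0.8,0,0.25],[-0.45,0,-0.8,0,0.25],[-0.45,0,-0.8,0,0.25]]]}}

```text
time_s: 37.48
tcp_pos: [0.4684, -0.1842, 0.17]
orientation: [[0.793, 0.609, 0.008], [0.609, -0.793, -0.007], [0.002, 0.01, -1.0]]
wrist_force: [0.5, -0.1, -0.4]
gripper_width: 0.724
finger_force: 0.0
```

>>> {"op": "carry_out", "data": {"rows": [[[-0.45,0.1,-1,0,0],[-0.45,0.1,-1,0,0],[-0.45,0.1,-1,0,0],[-0.45,0.1,-1,0,0],[-0.45,0.1,-1,0,0],[-0.45,0.1,-1,0,0]]]}}

```text
time_s: 37.98
tcp_pos: [0.4834, -0.3308, 0.1693]
orientation: [[0.795, 0.607, 0.007], [0.607, -0.795, -0.003], [0.003, 0.007, -1.0]]
wrist_force: [-0.6, 0.6, 0.0]
gripper_width: 0.728
finger_force: 0.0
```

Run:
```python
from h import *
im,d,P=snap('wrist','w14');snap('scene','s14');o=get_obs();print({k:np.round(o[k],4).tolist() for k in('tcp_pos','orientation')});jigrep('s14')
for t in('w14','s14'):print(boards(t,(.47,.64),(-.48,-.3)))
```

```text
{'tcp_pos': [0.4837, -0.3288, 0.1698], 'orientation': [[0.7928, 0.6094, 0.0071], [0.6095, -0.7928, -0.0032], [0.0037, 0.0069, -1.0]]}
bridge x [0.58039672 0.60052632] y [-0.08100883  0.1706062 ]
[(array([ 554.5, -400.1,   96. ,   47.7]), 37.4, 'z', 0.0084)]
[(array([ 554.2, -401.4,  100.5,   49.8]), 37.6, 'z', 0.0094)]
```

>>> {"op": "carry_out", "data": {"rows": [[[-0.45,0.289,-0.62,0,0],[-0.45,0.289,-0.62,-0.1,0],[-0.45,0.289,-0.62,-0.3,0],[-0.45,0.289,-0.62,-0.6,0],[-0.45,0.289,-0.62,-0.83,0],[-0.45,0.289,-0.62,-0.83,0],[-0.45,0.289,-0.62,-0.83,0],[-0.45,0.289,-0.62,-0.83,0],[-0.45,0.289,-0.62,-0.83,0]]]}}

```text
time_s: 38.83
tcp_pos: [0.5292, -0.4236, 0.0502]
orientation: [[0.792, 0.61, 0.013], [0.61, -0.792, -0.009], [0.004, 0.015, -1.0]]
wrist_force: [0.2, 0.0, -0.1]
gripper_width: 0.726
finger_force: 0.0
```

Run:
```python
from h import *
im,d,P=snap('wrist','w15');o=get_obs();print({k:np.round(o[k],4).tolist() for k in('tcp_pos','orientation')})
print(boards('w15',(.47,.64),(-.48,-.3)))
```

```text
{'tcp_pos': [0.5292, -0.4237, 0.0502], 'orientation': [[0.7925, 0.6097, 0.0126], [0.6098, -0.7925, -0.0091], [0.0045, 0.0149, -0.9999]]}
[(array([ 554.5, -400.6,   96. ,   46.7]), 37.6, 'z', 0.0085)]
```

>>> {"op": "carry_out", "data": {"rows": [[[-0.45,-0.01,0.005,-0.1,0],[-0.45,-0.01,0.005,-0.2,0],[-0.45,-0.01,0.005,-0.29,0],[-0.45,-0.01,0.005,-0.29,0],[-0.45,-0.01,0.005,-0.29,0],[-0.45,-0.01,0.005,-0.29,0],[-0.45,-0.01,0.005,-0.29,0]]]}}

```text
time_s: 39.47
tcp_pos: [0.5261, -0.4223, 0.0032]
orientation: [[0.793, 0.609, 0.008], [0.609, -0.793, -0.005], [0.004, 0.009, -1.0]]
wrist_force: [-0.2, -0.9, 0.3]
gripper_width: 0.722
finger_force: 0.0
```

>>> {"op": "carry_out", "data": {"rows": [[[0.3,0,0,0,0],[0.3,0,0,0,0],[0.3,0,0,0,0],[0.3,0,0,0,0],[0.3,0,0,0,0],[0.3,0,0,0,0]]], "grip_force": 35}}

```text
time_s: 39.97
tcp_pos: [0.5256, -0.4221, 0.002]
orientation: [[0.793, 0.609, 0.007], [0.609, -0.793, -0.004], [0.003, 0.008, -1.0]]
wrist_force: [0.8, -0.8, 0.8]
gripper_width: 0.481
finger_force: 35.0
```

>>> {"op": "carry_out", "data": {"rows": [[[0.3,0,0,0.1,0],[0.3,0,0,0.3,0],[0.3,0,0,0.6,0],[0.3,-0.1,0.05,0.6,0],[0.3,-0.3,0.3,0.6,0],[0.3,-0.4,0.6,0.6,0],[0.3,-0.4,0.8,0.6,0],[0.3,-0.4,0.8,0.6,0]]]}}

```text
time_s: 40.63
tcp_pos: [0.4629, -0.2945, 0.0901]
orientation: [[0.791, 0.612, 0.003], [0.612, -0.791, 0.003], [0.005, -0.001, -1.0]]
wrist_force: [0.5, 0.3, -1.4]
gripper_width: 0.484
finger_force: 35.0
```

>>> {"op": "carry_out", "data": {"rows": [[[0.3,0,0.2,0,-0.07],[0.3,0,0.4,0,-0.14],[0.3,0,0.6,0,-0.21],[0.3,0.05,0.8,0,-0.28],[0.3,0.076,0.922,0,-0.35],[0.3,0.076,0.922,0,-0.42],[0.3,0.076,0.922,0,-0.5],[0.3,0.076,0.922,0,-0.502],[0.3,0.076,0.922,0,-0.502]]]}}

```text
time_s: 41.38
tcp_pos: [0.4769, -0.1635, 0.0915]
orientation: [[0.991, -0.13, 0.002], [-0.13, -0.991, -0.007], [0.003, 0.007, -1.0]]
wrist_force: [-0.3, 0.9, -1.4]
gripper_width: 0.48
finger_force: 35.0
```

>>> {"op": "carry_out", "data": {"rows": [[[0.3,0.076,0.922,0,0],[0.3,0.076,0.922,0,0],[0.3,0.076,0.922,0,0],[0.3,0.076,0.922,0,0],[0.3,0.076,0.922,-0.1,0],[0.3,0.076,0.922,-0.25,0],[0.3,0.076,0.922,-0.3,0],[0.3,0.076,0.922,-0.3,0],[0.3,0.076,0.922,-0.3,0]]]}}

```text
time_s: 42.13
tcp_pos: [0.488, -0.0256, 0.0465]
orientation: [[0.991, -0.133, 0.001], [-0.133, -0.991, -0.007], [0.002, 0.007, -1.0]]
wrist_force: [-0.1, -0.0, -1.1]
gripper_width: 0.485
finger_force: 35.0
```

Run:
```python
from h import *
snap('wrist','w16');o=get_obs();p=np.array(o['tcp_pos']);print({k:np.round(o[k],4).tolist() for k in('tcp_pos','orientation')},'jig',p[:2]@J)
print(held('w16',.035,.07,(.4,.65,-.07,.04)))
```

```text
{'tcp_pos': [0.4888, -0.0257, 0.0474], 'orientation': [[0.9911, -0.1332, 0.003], [-0.1332, -0.9911, -0.0076], [0.004, 0.0072, -1.0]]} jig [0.48795547 0.03827965]
(5848, 'plane', array([-0.0057,  0.0024,  0.0528]), 'rect(jig)', array([522.2,  39.6]), array([34.7, 82.8]), 88.7)
```

>>> {"op": "carry_out", "data": {"rows": [[[0.3,0.003,0.04,-0.06,0],[0.3,0.003,0.04,-0.12,0],[0.3,0.003,0.04,-0.16,0],[0.3,0.003,0.04,-0.16,0],[0.3,0.003,0.04,-0.16,0],[0.3,0.003,0.04,-0.16,0],[0.3,0.003,0.04,-0.16,0]]]}}

```text
time_s: 42.77
tcp_pos: [0.4891, -0.0193, 0.0231]
orientation: [[0.991, -0.133, 0.003], [-0.133, -0.991, -0.008], [0.004, 0.007, -1.0]]
wrist_force: [-0.4, -0.1, -1.2]
gripper_width: 0.481
finger_force: 35.0
```

Run:
```python
from h import *
snap('wrist','w17');o=get_obs();p=np.array(o['tcp_pos']);print({k:np.round(o[k],4).tolist() for k in('tcp_pos','wrist_force')},'jig',p[:2]@J)
print(held('w17',.02,.05,(.4,.65,-.07,.04)))
```

```text
{'tcp_pos': [0.4891, -0.0193, 0.0232], 'wrist_force': [0.3674, -0.588, -1.4346]} jig [0.48744476 0.04471589]
(5843, 'plane', array([-0.0043,  0.0014,  0.0295]), 'rect(jig)', array([522.4,  46. ]), array([34.6, 82.8]), 88.7)
```

>>> {"op": "carry_out", "data": {"rows": [[[0.3,0,0,-0.012,0],[0.3,0,0,-0.012,0],[0.3,0,0,-0.012,0],[0.3,0.03,-0.004,-0.012,0],[0.3,0.06,-0.008,-0.012,0],[0.3,0.09,-0.012,-0.012,0],[0.3,0.12,-0.016,-0.012,0],[0.3,0.15,-0.02,-0.012,0],[0.3,0.17,-0.022,-0.012,0],[0.3,0.17,-0.022,-0.012,0]]]}}

```text
time_s: 43.65
tcp_pos: [0.515, -0.0226, 0.0209]
orientation: [[0.991, -0.133, 0.003], [-0.133, -0.991, -0.008], [0.004, 0.007, -1.0]]
wrist_force: [-0.6, 0.4, -1.4]
gripper_width: 0.485
finger_force: 35.0
```

Run:
```python
from h import *
snap('wrist','w18');o=get_obs();p=np.array(o['tcp_pos']);print({k:np.round(o[k],4).tolist() for k in('tcp_pos','wrist_force')},'jig',p[:2]@J);jigrep('w18')
```

```text
{'tcp_pos': [0.5146, -0.0226, 0.0208], 'wrist_force': [-0.5405, -0.5708, -1.5545]} jig [0.51309802 0.04479602]
bridge x [0.58104835 0.6013424 ] y [-0.08268562  0.17366075]
 green 2494 [0.6027 0.1171] [0.6296 0.1526] z 0.0267
 green 5034 [0.5069 0.0284] [0.5802 0.064 ] z 0.0274
 green 2518 [0.5464 0.1185] [0.5802 0.1537] z 0.0266
```

>>> {"op": "carry_out", "data": {"rows": [[[0.3,0.03,-0.004,0,0],[0.3,0.06,-0.008,0,0],[0.3,0.09,-0.012,0,0],[0.3,0.12,-0.016,0,0],[0.3,0.15,-0.02,0,0],[0.3,0.18,-0.024,0,0],[0.3,0.21,-0.028,0,0],[0.3,0.24,-0.032,0,0],[0.3,0.26,-0.034,0,0],[0.3,0.274,-0.036,0,0],[0.3,0.274,-0.036,0,0],[0.3,0.274,-0.036,0,0]]]}}

```text
time_s: 44.7
tcp_pos: [0.5544, -0.0278, 0.0204]
orientation: [[0.991, -0.133, -0.0], [-0.133, -0.991, -0.007], [0.001, 0.007, -1.0]]
wrist_force: [-2.5, -0.8, 0.4]
gripper_width: 0.483
finger_force: 35.0
```

Run:
```python
from h import *
snap('wrist','w19');o=get_obs();p=np.array(o['tcp_pos']);print({k:np.round(o[k],4).tolist() for k in('tcp_pos','wrist_force')},'jig',p[:2]@J);jigrep('w19')
```

```text
{'tcp_pos': [0.5544, -0.0278, 0.0205], 'wrist_force': [-3.2779, 0.4329, -1.055]} jig [0.55328451 0.04477227]
bridge x [0.58168363 0.60270135] y [-0.08266166  0.17369537]
 green 2170 [0.6014 0.1173] [0.6298 0.1528] z 0.0266
 green 2262 [0.6016 0.0282] [0.6298 0.0629] z 0.027
 green 2045 [0.5466 0.1186] [0.5788 0.1539] z 0.0266
 green 1835 [0.5468 0.0292] [0.5784 0.0641] z 0.027
```

Both boards are home. Release, then go in front of the bar.

>>> {"op": "carry_out", "data": {"rows": [[[-0.45,0,0,0,0],[-0.45,0,0,0,0],[-0.45,0,0,0,0],[-0.45,0,0,0,0],[-0.45,0,0,0.2,0],[-0.45,0,0,0.5,0],[1,-0.3,0.05,0.7,0],[1,-0.67,0.093,0.7,0],[1,-0.67,0.093,0.7,0],[1,-0.67,0.093,0.5,0],[1,-0.67,0.093,0.25,0],[1,-0.67,0.093,0.15,0],[1,-0.67,0.093,0.15,0],[1,-0.67,0.093,0.15,0],[1,-0.67,0.093,0.15,0]]], "grip_force": 10}}

```text
time_s: 46.0
tcp_pos: [0.4563, -0.0142, 0.0451]
orientation: [[0.991, -0.133, 0.005], [-0.133, -0.991, -0.008], [0.006, 0.007, -1.0]]
wrist_force: [-0.4, 0.0, 0.1]
gripper_width: 0.126
finger_force: 0.0
```

>>> {"op": "carry_out", "data": {"rows": [[[1,0,0,0,0],[1,0,0,-0.1,0],[1,0,0,-0.2,0],[1,0,0,-0.22,0],[1,0,0,-0.22,0],[1,0,0,-0.22,0]]]}}

```text
time_s: 46.5
tcp_pos: [0.4557, -0.0141, 0.0115]
orientation: [[0.991, -0.133, 0.004], [-0.133, -0.991, -0.008], [0.005, 0.007, -1.0]]
wrist_force: [0.5, 1.0, -0.6]
gripper_width: 0.006
finger_force: 0.0
```

Run:
```python
from h import *
a=snap('wrist','w20')[0];b=snap('scene','s20')[0];o=get_obs();p=np.array(o['tcp_pos']);print({k:np.round(o[k],4).tolist() for k in('tcp_pos','wrist_force','gripper_width')},'jig',p[:2]@J);jigrep('w20')
cv2.imwrite('pics/c20.png',np.hstack([cv2.resize(a,(400,300)),cv2.resize(b,(400,300))])[:,:,::-1])
```

```text
{'tcp_pos': [0.456, -0.0141, 0.0118], 'wrist_force': [-0.3524, -0.2165, 0.3441], 'gripper_width': 0.0036} jig [0.4539283  0.04549663]
bridge x [0.57902617 0.58268258] y [-0.07403221  0.16811368]
 green 3619 [0.5469 0.028 ] [0.5841 0.0641] z 0.0266
 green 4044 [0.5469 0.1181] [0.5841 0.1539] z 0.0267
 green 209 [0.3466 0.1517] [0.3617 0.1746] z 0.1441
 green 80 [0.3491 0.081 ] [0.3601 0.094 ] z 0.1443
```

View pics/c20.png

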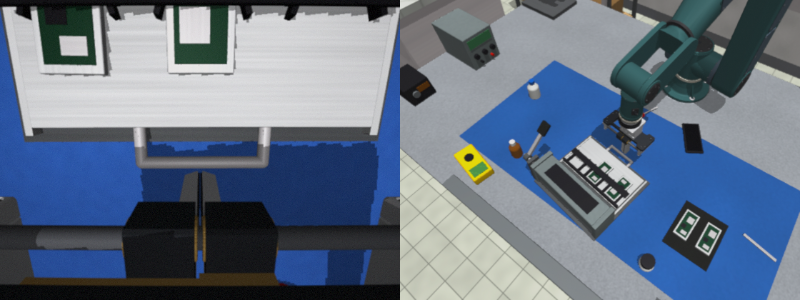

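>>> {"op": "carry_out", "data": {"rows": [[[1,0,0,-0.018,0],[1,0,0,-0.018,0],[1,0.05,-0.007,-0.018,0],[1,0.1,-0.013,-0.018,0],[1,0.15,-0.02,-0.018,0],[1,0.2,-0.026,-0.018,0],[1,0.25,-0.033,-0.018,0],[1,0.3,-0.04,-0.018,0],[1,0.35,-0.046,-0.018,0],[1,0.4,-0.053,-0.018,0],[1,0.43,-0.057,-0.018,0],[1,0.445,-0.059,-0.018,0],[1,0.445,-0.059,-0.018,0]]]}}

```text
time_s: 47.68
tcp_pos: [0.5226, -0.0229, 0.0076]
orientation: [[0.991, -0.133, 0.004], [-0.133, -0.991, -0.008], [0.005, 0.007, -1.0]]
wrist_force: [-1.6, -0.6, -0.6]
gripper_width: 0.008
finger_force: 0.6
```

>>> {"op": "carry_out", "data": {"rows": [[[1,0.01,-0.001,0,0],[1,0.02,-0.003,0,0],[1,0.03,-0.004,0,0],[1,0.035,-0.005,0,0],[1,0.035,-0.005,0,0]]]}}

```text
time_s: 48.1
tcp_pos: [0.5261, -0.0234, 0.0075]
orientation: [[0.991, -0.133, 0.0], [-0.133, -0.991, -0.007], [0.001, 0.007, -1.0]]
wrist_force: [-5.5, 0.9, 2.1]
gripper_width: 0.007
finger_force: 2.6
```

>>> {"op": "carry_out", "data": {"rows": [[[1,0.01,-0.001,0,0],[1,0.02,-0.003,0,0],[1,0.02,-0.003,0,0]]]}}

```text
time_s: 48.35
tcp_pos: [0.5262, -0.0234, 0.0075]
orientation: [[0.991, -0.133, -0.006], [-0.133, -0.991, -0.006], [-0.005, 0.007, -1.0]]
wrist_force: [-11.7, 1.2, 6.8]
gripper_width: 0.006
finger_force: 6.1
```

>>> {"op": "carry_out", "data": {"rows": [[[1,0.01,-0.001,0,0],[1,0.015,-0.002,0,0],[1,0.015,-0.002,0,0]]]}}

```text
time_s: 48.6
tcp_pos: [0.5263, -0.0234, 0.0074]
orientation: [[0.991, -0.133, -0.011], [-0.133, -0.991, -0.006], [-0.01, 0.007, -1.0]]
wrist_force: [-17.4, 2.1, 11.4]
gripper_width: 0.005
finger_force: 8.7
```

The tray is hard against its stop. Now the lever.

>>> {"op": "carry_out", "data": {"rows": [[[1,-0.08,0.01,0,0],[1,-0.15,0.02,0,0],[1,-0.15,0.02,0.4,0],[1,-0.15,0.02,0.8,0],[1,-0.15,0.02,1,0],[1,-0.15,0.02,1,0],[1,-0.15,0.02,1,0]]]}}

```text
time_s: 49.18
tcp_pos: [0.5154, -0.0222, 0.1669]
orientation: [[0.991, -0.133, 0.022], [-0.133, -0.991, -0.011], [0.023, 0.008, -1.0]]
wrist_force: [0.9, -0.6, 0.6]
gripper_width: 0.005
finger_force: 0.0
```

>>> {"op": "carry_out", "data": {"rows": [[[1,0.2,-0.2,0.5,0],[1,0.4,-0.65,0.5,0],[1,0.4,-0.65,0.5,0],[1,0.4,-0.65,0.5,0],[1,0.4,-0.65,0.5,0],[1,0.4,-0.65,0.5,0]]]}}

```text
time_s: 49.68
tcp_pos: [0.5704, -0.1196, 0.2321]
orientation: [[0.991, -0.135, 0.003], [-0.135, -0.991, -0.007], [0.004, 0.007, -1.0]]
wrist_force: [0.7, 0.2, -0.9]
gripper_width: 0.008
finger_force: 0.0
```

Run:
```python
from h import *
snap('wrist','w21');snap('scene','s21');o=get_obs();p=np.array(o['tcp_pos']);print({k:np.round(o[k],4).tolist() for k in('joints','tcp_pos','orientation')})
for t in('w21','s21','side0'):
    im,d,P=load(t);C=cloud(P,d);m=(d>0)&(im.max(2)<70)&(C[...,2]>.14)&(C[...,2]<.21)&(C[...,0]>.6)&(C[...,0]<.72)&(C[...,1]>-.26)&(C[...,1]<-.18)
    X=C[m];Xj=X[:,:2]@J
    if len(X)>5: print(t,len(X),Xj.min(0),Xj.max(0),np.median(Xj,0),np.percentile(X[:,2],[2,50,98]))
jigrep('s21');print(p[:2]@J)
```

```text
{'joints': [-0.2982, 0.1522, 1.2477, -0.0061, 1.7385, 1.4045], 'tcp_pos': [0.5693, -0.118, 0.2315], 'orientation': [[0.9912, -0.1326, 0.0013], [-0.1326, -0.9911, -0.0067], [0.0021, 0.0065, -1.0]]}
w21 2704 [ 0.64029873 -0.1527089 ] [ 0.6804809  -0.11919867] [ 0.65793981 -0.13384143] [0.16922279 0.18495309 0.19469838]
s21 236 [ 0.64038124 -0.15556267] [ 0.67688436 -0.1192008 ] [ 0.65858934 -0.13411259] [0.16968709 0.18372368 0.19629039]
side0 80 [ 0.63886834 -0.15330324] [ 0.67453615 -0.11965699] [ 0.65309854 -0.12870569] [0.16609027 0.18730018 0.19885542]
bridge x [0.64489379 0.65826748] y [0.11719143 0.13323123]
[ 0.57982591 -0.04268641]
```

>>> {"op": "carry_out", "data": {"rows": [[[1,0.428,-0.684,0,0],[1,0.428,-0.684,0,0],[1,0.428,-0.684,0,0],[1,0.428,-0.684,0,0],[1,0.428,-0.684,-0.11,0],[1,0.428,-0.684,-0.11,0],[1,0.428,-0.684,-0.11,0],[1,0.428,-0.684,-0.11,0]]]}}

```text
time_s: 50.45
tcp_pos: [0.6335, -0.22, 0.2166]
orientation: [[0.991, -0.132, 0.002], [-0.132, -0.991, -0.007], [0.003, 0.007, -1.0]]
wrist_force: [-0.4, 0.0, 0.5]
gripper_width: 0.004
finger_force: 0.0
```

>>> {"op": "carry_out", "data": {"rows": [[[1,0,0,-0.12,0],[1,0,0,-0.18,0],[1,0,0,-0.22,0],[1,-0.04,0.005,-0.28,0],[1,-0.079,0.01,-0.34,0],[1,-0.115,0.015,-0.41,0],[1,-0.152,0.02,-0.477,0],[1,-0.152,0.02,-0.477,0]]]}}

```text
time_s: 51.12
tcp_pos: [0.6094, -0.2174, 0.1434]
orientation: [[0.991, -0.133, -0.001], [-0.133, -0.991, -0.006], [0.0, 0.006, -1.0]]
wrist_force: [0.3, -0.1, -1.7]
gripper_width: 0.003
finger_force: 0.0
```

Run:
```python
from h import *
for n,t in(('wrist','w22'),('scene','s22'),('side','d22')):
    im,d,P=snap(n,t);C=cloud(P,d);m=(d>0)&(im.max(2)<70)&(C[...,2]>.09)&(C[...,2]<.21)&(C[...,0]>.57)&(C[...,0]<.72)&(C[...,1]>-.26)&(C[...,1]<-.18)
    X=C[m];Xj=X[:,:2]@J
    if len(X)>5: print(t,len(X),Xj.min(0),Xj.max(0),np.median(Xj,0),np.percentile(X[:,2],[2,50,98]))
print(np.array(get_obs()['tcp_pos'])[:2]@J,get_obs()['wrist_force'])
a=load('w22')[0];b=load('s22')[0]
cv2.imwrite('pics/c22.png',np.hstack([cv2.resize(a,(400,300)),cv2.resize(b[120:300,90:330],(400,300))])[:,:,::-1])
```

```text
w22 2447 [ 0.6163599  -0.15327276] [ 0.74033631 -0.10536608] [ 0.64496851 -0.13467537] [0.09438147 0.13475083 0.20543629]
s22 172 [ 0.61269767 -0.1532999 ] [ 0.74226145 -0.10651951] [ 0.64370653 -0.12773094] [0.10520631 0.13155267 0.13704995]
d22 128 [ 0.60646592 -0.15801477] [ 0.73962928 -0.10882841] [ 0.62814598 -0.13145994] [0.10154628 0.12318944 0.12867663]
[ 0.63435384 -0.1365443 ] [-0.20671882 -0.05930865  0.40378736]
```

View pics/c22.png

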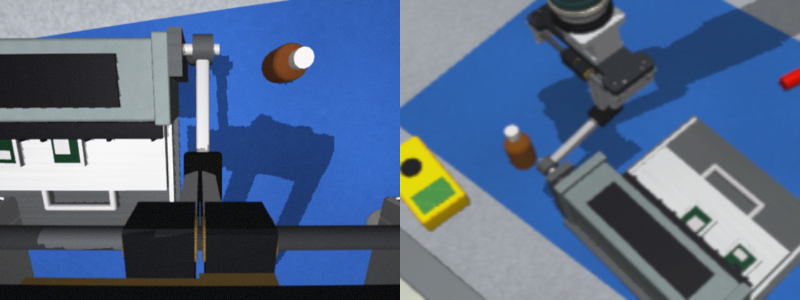

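The fingers are on the pad with the lever part-way down. Keep pressing.

>>> {"op": "carry_out", "data": {"rows": [[[1,-0.02,0.003,-0.05,0],[1,-0.04,0.005,-0.1,0],[1,-0.045,0.006,-0.15,0],[1,-0.05,0.007,-0.2,0],[1,-0.05,0.007,-0.22,0],[1,-0.05,0.007,-0.22,0],[1,-0.05,0.007,-0.22,0]]]}}

```text
time_s: 51.85
tcp_pos: [0.6034, -0.2173, 0.1112]
orientation: [[0.991, -0.133, 0.002], [-0.133, -0.991, -0.007], [0.003, 0.007, -1.0]]
wrist_force: [-0.7, -0.5, 0.3]
gripper_width: 0.003
finger_force: 0.0
```

>>> {"op": "carry_out", "data": {"rows": [[[1,0,0,-0.01,0],[1,0,0,-0.02,0],[1,0,0,-0.02,0]]]}}

```text
time_s: 52.1
tcp_pos: [0.6038, -0.2175, 0.1104]
orientation: [[0.991, -0.133, 0.004], [-0.133, -0.991, -0.008], [0.005, 0.008, -1.0]]
wrist_force: [-1.8, 0.4, 5.2]
gripper_width: 0.004
finger_force: 2.9
```

It bottoms at the stop. Lift off, move away and verify everything.

>>> {"op": "carry_out", "data": {"rows": [[[1,0,0,0.1,0],[1,0,0,0.4,0],[1,0,0,0.8,0],[1,-0.5,0,1,0],[1,-1,0,1,0],[1,-1,0,1,0],[1,-1,0,1,0],[1,-1,0,1,0]]]}}

```text
time_s: 52.77
tcp_pos: [0.4499, -0.2177, 0.2623]
orientation: [[0.991, -0.136, 0.005], [-0.136, -0.991, -0.011], [0.007, 0.01, -1.0]]
wrist_force: [0.4, -0.2, 0.9]
gripper_width: 0.006
finger_force: 0.0
```

>>> {"op": "carry_out", "data": {"rows": [[[1,-0.2,0.6,0,0],[1,-0.2,0.6,0,0],[1,-0.2,0.6,0,0],[1,-0.2,0.6,0,0],[1,-0.2,0.6,0,0],[1,-0.2,0.6,0,0]]]}}

```text
time_s: 53.27
tcp_pos: [0.4242, -0.1281, 0.2584]
orientation: [[0.991, -0.133, 0.002], [-0.133, -0.991, -0.008], [0.003, 0.008, -1.0]]
wrist_force: [-0.2, 0.4, 0.2]
gripper_width: 0.003
finger_force: 0.0
```

Run:
```python
from h import *
for n,t in(('wrist','w23'),('scene','s23'),('side','d23')):
    im,d,P=snap(n,t);C=cloud(P,d);m=(d>0)&(im.max(2)<70)&(C[...,2]>.09)&(C[...,2]<.21)&(C[...,0]>.57)&(C[...,0]<.68)&(C[...,1]>-.26)&(C[...,1]<-.18)
    X=C[m];Xj=X[:,:2]@J
    if len(X)>5: print(t,'lever pad',len(X),np.median(Xj,0),np.percentile(X[:,2],[2,50,98]))
jigrep('w23');print(get_obs()['tcp_pos'])
for t in('s23','d23'):print(green(t,(.48,.66),(.26,.335)),green(t,(.48,.66),(.35,.42)))
a=load('w23')[0];b=load('s23')[0];cv2.imwrite('pics/c23.png',np.hstack([cv2.resize(a,(400,300)),cv2.resize(b,(400,300))])[:,:,::-1])
```

```text
w23 lever pad 951 [ 0.61669783 -0.13554263] [0.1040916  0.10973946 0.11156197]
s23 lever pad 195 [ 0.63056759 -0.13443228] [0.1059093  0.11106076 0.11382416]
d23 lever pad 118 [ 0.62704979 -0.13381668] [0.0999566  0.11032684 0.11685388]
bridge x [0.64804291 0.65512956] y [-0.08360789  0.17383404]
 green 569 [0.6162 0.1197] [0.6513 0.1533] z 0.0269
 green 485 [0.6166 0.0305] [0.6514 0.0637] z 0.0268
[ 0.42394323 -0.12834035  0.25815037]
(232, array([-0.0066, -0.0033,  0.0125]), ((565.0789184570312, 299.18865966796875), (30.927135467529297, 78.49119567871094), 88.88426971435547)) (254, array([-0.0035,  0.0036,  0.0129]), ((563.94970703125, 374.34228515625), (78.76575469970703, 31.454669952392578), 0.5483918190002441))
(234, array([0.0022, 0.0025, 0.0119]), ((565.3386840820312, 297.9358215332031), (36.51225280761719, 82.46471405029297), 89.83763885498047)) (254, array([-0.0094,  0.0043,  0.0115]), ((564.7559204101562, 371.9689636230469), (84.0619888305664, 36.57248306274414), 1.5553923845291138))
```

View pics/c23.png

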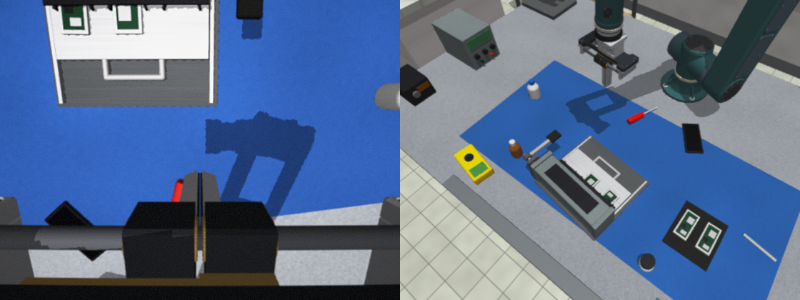

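The tray is in by 70 mm with both boards home, the lever stays down (pad at 110 mm), the tested boards are flat on the pad, and the bottles and jar are standing.

```bash
python3 -c "
from station import *
print(finish_job())"
```

```text
the job is handed in; nothing more can be done
None
```

The job is handed in: both tested boards lie flat side by side on the pad, both waiting boards are fully home in bays 1 and 2, the tray is against its stop, the lever is caught down, and the bottles and jar are standing; on a first try one board hit the bridge and pushed the tray about 58 mm in, so I pulled it back out and reinserted the board.

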